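# Load the pipetting deck: each container into its own nest

## Task

Load the pipetting deck for the next run: put the trough, the square bottle, the large jar and the small vial each into the shallow nest on the metal deck that has its shape and colour, so that each stands flat and upright inside the rim. Set them down gently rather than dropping them, and leave the beaker and the timer where they are.

Things in the scene. Friction and masses are not known exactly. Their poses are not given: they have to be found in the camera images.
- trough_mid (a point): closed reagent trough: white box with a blue lid, 36 mm wide (its x) by 100 mm long (its y) by 50 mm high, about 0.13 kg, standing loose on the bench. The point is its centre, 25 mm above its underside; z up. Grip it across the 36 mm.
- bottle_mid (a point): square white reagent bottle with a round green cap: body 50 x 50 mm (its x and y) and 58 mm high, 80 mm high in all, cap 38 mm across from 64 mm up; about 0.2 kg, standing loose on the bench. The point is on its axis 40 mm above its underside; z up. Grip it across the square body.
- jar_mid (a point): large round amber jar with an orange cap: 60 mm across, 68 mm high (cap 58 mm across, from 52 mm up), about 0.22 kg, standing loose on the bench. The point is its centre, 34 mm above its underside; z up.
- vial_mid (a point): small round amber vial with a yellow cap: 36 mm across, 60 mm high (cap 34 mm across, from 44 mm up), about 0.07 kg, standing loose on the bench. The point is its centre, 30 mm above its underside; z up.
- nest_long: nest for the trough: shallow oblong tray with a blue rim and black floor, inside 50 mm (its x) by 114 mm (its y). Its floor is 3 mm above its underside and the rim rises 4 mm above the floor (7 mm in all, rim 5 mm thick). It is fixed to a 6 mm thick aluminium deck plate, so its floor is 9 mm above the bench. Origin at the centre of its underside, z up.
- nest_square: nest for the square bottle: shallow square tray with a green rim and black floor, inside 64 x 64 mm (sides along its x and y). Its floor is 3 mm above its underside and the rim rises 4 mm above the floor (7 mm in all, rim 5 mm thick). It is fixed to a 6 mm thick aluminium deck plate, so its floor is 9 mm above the bench. Origin at the centre of its underside, z up.
- nest_large: nest for the large jar: shallow round tray with an orange rim and black floor, inside 74 mm across. Its floor is 3 mm above its underside and the rim rises 4 mm above the floor (7 mm in all, rim 5 mm thick). It is fixed to a 6 mm thick aluminium deck plate, so its floor is 9 mm above the bench. Origin at the centre of its underside, z up.
- nest_small: nest for the small vial: shallow round tray with a yellow rim and black floor, inside 50 mm across. Its floor is 3 mm above its underside and the rim rises 4 mm above the floor (7 mm in all, rim 5 mm thick). It is fixed to a 6 mm thick aluminium deck plate, so its floor is 9 mm above the bench. Origin at the centre of its underside, z up.
- beaker_mid (a point): bystander, to be left alone: clear empty beaker, 56 mm across, 60 mm high, loose, between the things and the deck. The point is its centre, 30 mm above the bench.
- timer_mid (a point): bystander, to be left alone: flat grey bench timer 55 x 55 x 16 mm, loose, between the things and the deck. The point is its centre, 8 mm above the bench. Another low bystander, a black rubber stopper 28 mm across and 22 mm high, stands amid the four things; everything else on the bench lies beyond x = 0.74 or |y| = 0.55.
Things that resemble listed ones, but are neither listed nor needed, are in the scene too. Leave any orange look-alike of the part that bears trough_mid alone. What is shaped like the part that bears bottle_mid but turquoise is not meant.

How it is judged:
By the outcome, as a careful person would: the job done as asked, in the order asked, and still so for the second after the job is handed in, with the robot touching nothing.
It also fails if it takes over 120 s, if anything falls off the work surface, if the arm or the gripper's body presses on something with over 40 N, if the wrist force passes 120 N, or if a joint passes its speed limit or range.

## Robot

A 6-joint arm with a two-finger parallel gripper is mounted at the origin on the work surface. World frame = base frame: x ahead of the robot, y to its left, z up, the work surface at z = 0. Lengths are in m, angles in degrees, forces in N, time in s.
With the tool pointing down it reaches from about 0.4 to 0.825 m from the base axis. Payload 7 kg.
Tool frame: the origin (TCP) lies midway between the tips of the shut fingers; the grasp point (between the pads) lies r.grasp_offset behind it (r.grasp_offset is the distance from the TCP to the grasp point, in m); x points along the fingers, z is the direction in which the jaws open and shut, and the axes are right-handed (so a half turn about x gives the same grasp; the last joint's range is limited). The gripper opens to 88 mm and grips with 3 to 60 N. Pads are 19 mm wide; open, the fingers measure 130 mm over their backs; the gripper's body (78 mm by 193 mm) begins 47 mm behind the grasp point.
Start: joints at [89.788, 20.546, 0.682, 0, -70.136, -16.507], TCP at [0.194, 0.646, 0.227] pointing down, gripper open.
Joint ranges: [-176.03, 176.03], [-82.01, 121.73], [-58.28, 71.71], [-173.87, 95.51], [-174.79, -0.11], [-173.66, 173.66]. Speed limits (degrees/s): [136.94, 136.94, 172.46, 180, 180, 180].

## Interface

Orientations are given as [roll, pitch, yaw] about the fixed x, y, z axes, in that order (R = Rz(yaw) Ry(pitch) Rx(roll)).
In Python, from plant import readout, vision, close_job, r gives the robot as it stands.
- The arm moves only by the shell command python3 -m handwheel 'ROWS' [OPENING] [FORCE]. ROWS is JSON, a list that holds one entry, the list of rows, each a list of 4 numbers: the shift along the world's x, y, z in units of 40 mm (1.0 is 40 mm), then the turn about the world's z in units of 5 degrees (1.0 is 5 degrees). In form: [[[tx, ty, tz, roll], ...]]. A call has 1 to 8 rows; each row shifts and turns the pose as measured when the row begins; what a row does not reach is not made up. A row lasts 1/10 s, in which the tool goes at most 50 mm and 8.59 degrees, less where a joint would pass 70% of its speed; a pose out of reach is approached as far as the arm can. A call is refused whole if a number of a shift passes 1 or a number of a turn 1, either way. A call with a gripper value outside its range is refused whole. OPENING is the finger opening in mm, from 0 to 87.6, set as the call begins (- or left out, the last holds). The fingers move at their own pace and stop on an object; FORCE is the grip in N (left out, the last holds). Time passes only in rows, so rows that do not move let the fingers close. It gives the time, the measured TCP pose, the force and the opening at its end, in the units of the state.
- readout.get_state(): the state, without advancing time (a new reading comes with each control period).
- vision.capture(name): name is "scene" or "side" or "wrist"; returns the picture (384x512x3 uint8, blue, green, red); there is no depth.
- vision.get_calibration(name): a dict with "intrinsics" (3x3 intrinsics, pixels), "pose" (4x4, takes a point from camera to world coordinates). Camera axes: x right, y up, looking along -z (the intrinsics and any distortion apply to the point x, -y, -z); pixel columns grow to the right and rows downward; lengths in m; the calibration is good to about 2 mm. A picture is of the moment at which its call begins: read the wrist's pose just before it. get_calibration takes no time and is no camera call; for the wrist camera it gives the pose at the moment of the call.
- close_job(): hands the job in, once; it reports no verdict.
The state is a dict: "time_s": time; "joints": joint angles; "qd": joint speeds; "joint_torque": joint torques, N m; "tcp_pos": TCP position; "eef_rot": TCP orientation; "contact_force": force on the tool from outside, world axes, zero at the start; "moment": the same for the moment, N m; "gripper_width": finger opening in m.
Only numpy, scipy, OpenCV 4.12 (cv2) and the standard library are available. Lean on these libraries where they do the work, as an engineer would, in place of code of your own. Each camera call takes 0.05 s, during which the arm holds its last target.

## Working session

There is one attempt and no reset: what is moved stays moved. The work goes in short steps, Python scripts to look and compute and a shell command to move; the robot and the scene stay as the last step left them, time stands still between calls to the robot, and variables do not carry over. Pictures are saved under pics/ and viewed, and the job is handed in when it is done.

```bash
mkdir -p pics; ls; python3 - <<'E'
from plant import readout, vision, r
import cv2
print(readout.get_state(), r.grasp_offset)
for n in ("scene","side","wrist"):
    c=vision.get_calibration(n); print(n,c)
    cv2.imwrite(f"pics/{n}0.png",vision.capture(n))
E
```

```text
pics
{'time_s': 0.0, 'joints': array([ 8.97898845e+01,  2.05902931e+01,  6.31917850e-01, -2.03186203e-02,
       -7.01326619e+01, -1.65074506e+01]), 'qd': array([ 0.00521173,  0.00120237,  0.07156421,  0.00013294, -0.1175368 ,
        0.04396186]), 'joint_torque': array([-1.18912860e-03, -5.82718134e+01,  2.93078935e+01,  6.99760392e+00,
        6.88961009e-03, -1.47287392e-04]), 'tcp_pos': array([0.19404421, 0.64599797, 0.22562083]), 'eef_rot': array([   4.65957481,   89.90697996, -102.06491163]), 'contact_force': array([ 0.27998304, -0.61066887, -0.22317141]), 'moment': array([ 0.02588517, -0.01325654, -0.02616578]), 'gripper_width': 0.08775209050917719} 0.0188
scene {'intrinsics': array([[413.60980471,   0.        , 257.89196345],
       [  0.        , 413.60980471, 190.71874863],
       [  0.        ,   0.        ,   1.        ]]), 'pose': array([[ 0.69333882, -0.58086162,  0.42647516,  0.99331148],
       [ 0.7205667 ,  0.56545965, -0.40129667, -0.52818183],
       [-0.00805666,  0.58553835,  0.81060467,  1.11144122],
       [ 0.        ,  0.        ,  0.        ,  1.        ]])
[... 256 characters left out ...]
.26339924,  0.65972534, -0.70383473, -0.75501928],
       [ 0.0190993 ,  0.73302245,  0.67993625,  0.7902378 ],
       [ 0.        ,  0.        ,  0.        ,  1.        ]])}
wrist {'intrinsics': array([[341.57818088,   0.        , 258.01196176],
       [  0.        , 341.57818088, 196.15993008],
       [  0.        ,   0.        ,   1.        ]]), 'pose': array([[-2.87389068e-01,  9.19255226e-01,  2.69030396e-01,
         2.66261966e-01],
       [-9.57813625e-01, -2.76043487e-01, -7.99565673e-02,
         6.23236961e-01],
       [ 7.63596316e-04, -2.80659622e-01,  9.59807061e-01,
         3.83852763e-01],
       [ 0.00000000e+00,  0.00000000e+00,  0.00000000e+00,
         1.00000000e+00]])}
```

View pics/scene0.png

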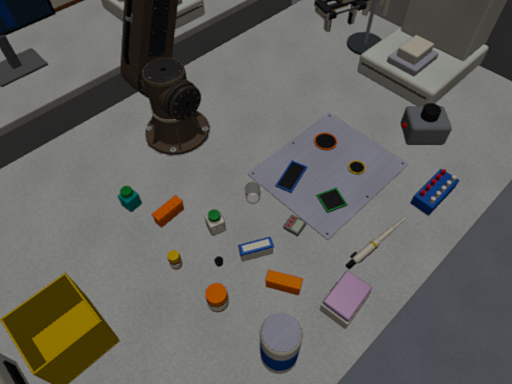

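View pics/side0.png

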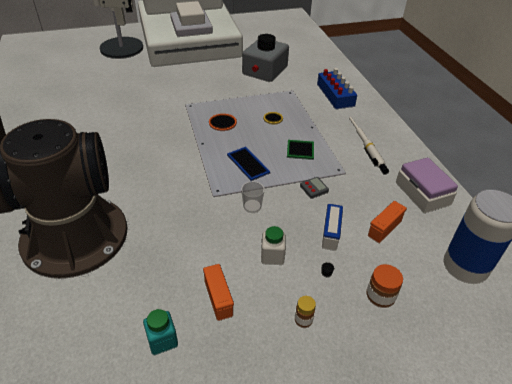

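View pics/wrist0.png

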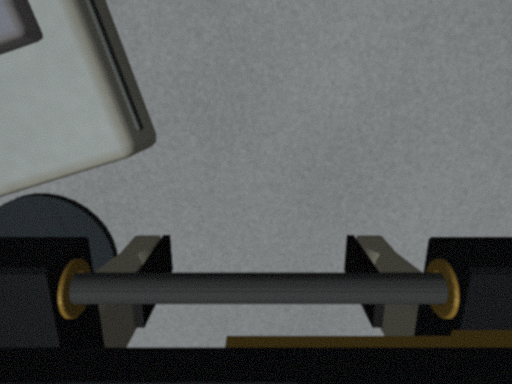

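The scene picture shows:
- **Trough:** the white box with a blue lid at (256,248). The orange boxes at (168,210) and (284,282) are look-alikes.
- **Bottle:** the white body with a green cap at (215,222). The turquoise one at (129,198) is a look-alike.
- **Round parts:** jar at (217,297), vial at (174,260).
- **To leave alone:** stopper at (219,261), beaker at (252,191), timer at (295,225).

I'll confirm these in enlarged crops.

```bash
python3 - <<'E'
import cv2
def crop(n,x0,y0,w,h,s,out):
    im=cv2.imread(n)[y0:y0+h,x0:x0+w]
    im=cv2.resize(im,None,fx=s,fy=s,interpolation=cv2.INTER_CUBIC)
    im=cv2.convertScaleAbs(im,alpha=1.3)
    for i in range(0,w,20):
        cv2.putText(im,str(x0+i),(i*s,10),0,0.35,(0,0,255),1); cv2.line(im,(i*s,12),(i*s,18),(0,0,255),1)
    for i in range(0,h,20):
        cv2.putText(im,str(y0+i),(0,i*s+4),0,0.35,(0,0,255),1)
    cv2.imwrite(out,im)
crop("pics/scene0.png",150,170,160,145,5-1,"pics/c1.png")
crop("pics/scene0.png",240,105,180,140,4,"pics/c2.png")
crop("pics/side0.png",230,170,190,145,4,"pics/c3.png")
crop("pics/side0.png",180,85,180,120,4,"pics/c4.png")
E
```

```text
(no output)
```

View pics/c1.png

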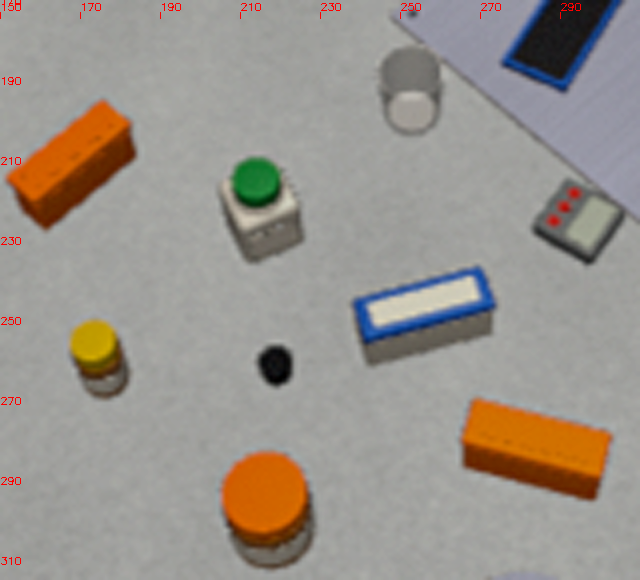

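View pics/c2.png

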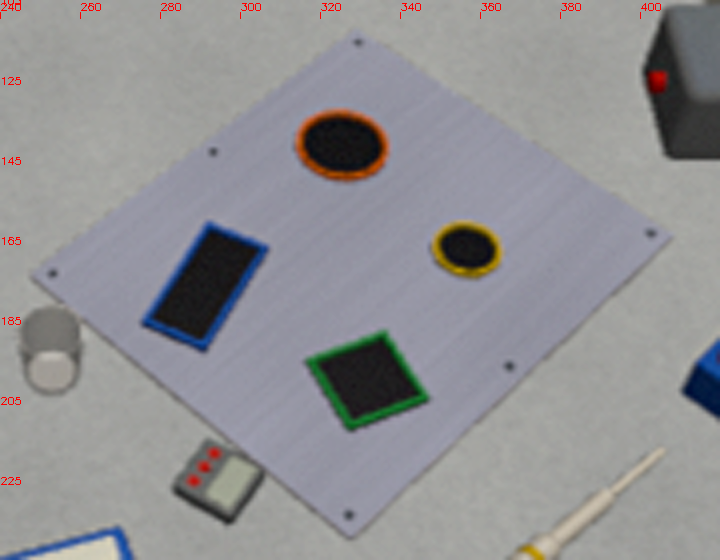

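View pics/c3.png

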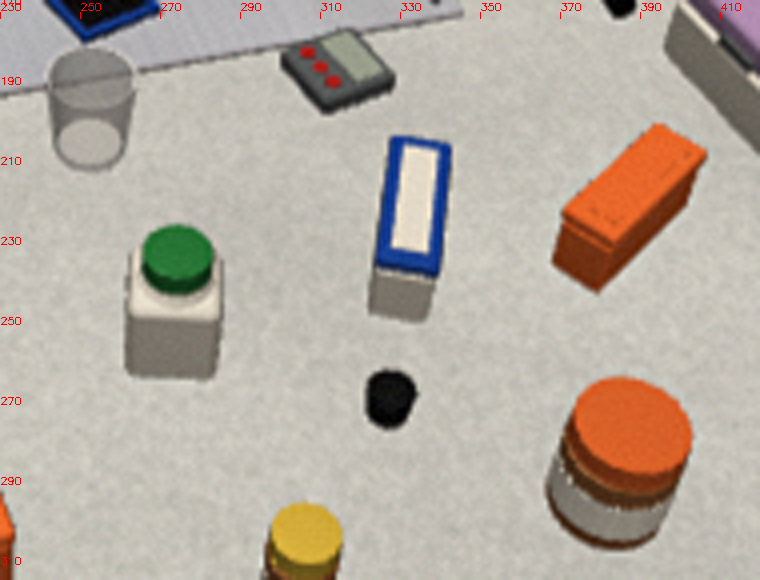

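View pics/c4.png

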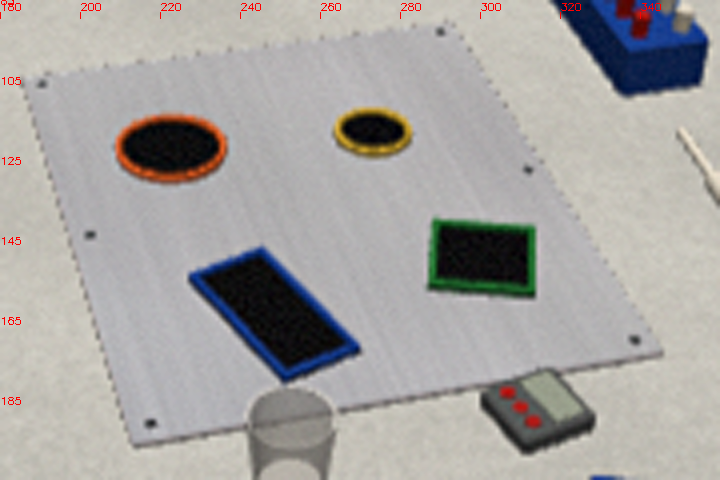

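The crops confirm the choices. The white and blue trough is at scene (256,248), and the white bottle with the green cap is at (215,222). The orange boxes and the turquoise bottle are excluded. Next I'll fit models in both fixed views.

```bash
cat > h.py <<'E'
import cv2, numpy as np
from scipy.optimize import minimize
from plant import readout, vision, r
def proj(P,cal):
    T=np.linalg.inv(cal["pose"]); p=np.atleast_2d(P)@T[:3,:3].T+T[:3,3]
    K=cal["intrinsics"]; return np.c_[K[0,2]-K[0,0]*p[:,0]/p[:,2], K[1,2]+K[1,1]*p[:,1]/p[:,2]]
def unproj(uv,z,cal):
    K=cal["intrinsics"];uv=np.atleast_2d(uv)
    d=np.c_[(uv[:,0]-K[0,2])/K[0,0],-(uv[:,1]-K[1,2])/K[1,1],-np.ones(len(uv))]@cal["pose"][:3,:3].T
    o=cal["pose"][:3,3]; t=(z-o[2])/d[:,2]; return o+d*t[:,None]
def cyl(rad,z0,z1):
    a=np.linspace(0,2*np.pi,40,endpoint=False)
    return np.array([[rad*np.cos(t),rad*np.sin(t),z] for t in a for z in (z0,z1)])
def box(a,b,z0,z1): return np.array([[i*a/2,j*b/2,z] for i in(-1,1) for j in(-1,1) for z in(z0,z1)])
def place(M,p):
    c,s=np.cos(p[2]),np.sin(p[2]); return np.c_[M[:,0]*c-M[:,1]*s+p[0],M[:,0]*s+M[:,1]*c+p[1],M[:,2]]
S=8
def hullpts(M,p,cal): return cv2.convexHull(proj(place(M,p),cal).astype(np.float32))[:,0]
def iou(p,M,obs):
    t=0
    for mask,cal,(x0,y0) in obs:
        h=hullpts(M,p,cal); m=np.zeros(mask.shape,np.uint8)
        cv2.fillPoly(m,[np.round((h-[x0,y0]+.5)*S*16-8).astype(np.int32)],1,shift=4)
        t+=(m&mask).sum()/max(1,(m|mask).sum())
    return t/len(obs)
def blobmask(im,seed,lo,hi,half=40):
    x,y=seed; x0=max(0,x-half);y0=max(0,y-half)
    c=cv2.resize(im[y0:y+half,x0:x+half],None,fx=S,fy=S,interpolation=cv2.INTER_CUBIC)
    m=cv2.inRange(cv2.cvtColor(c,cv2.COLOR_BGR2HSV),lo,hi)
    n,l,st,ce=cv2.connectedComponentsWithStats(m)
    cand=[i for i in range(1,n) if st[i,4]>60*S]
    i=min(cand,key=lambda i:np.hypot(*(ce[i]/S+[x0,y0]-[x,y])))
    mm=(l==i).astype(np.uint8); cs,_=cv2.findContours(mm,cv2.RETR_EXTERNAL,cv2.CHAIN_APPROX_NONE)
    cv2.drawContours(mm,cs,-1,1,-1); return mm,(x0,y0)
def fit(M,obs,p0,yaw=False):
    best=None
    for y0 in (np.radians(np.arange(0,180,15)) if yaw else [0]):
        f=lambda q:-iou([q[0],q[1],q[2] if yaw else 0],M,obs)
        x0=np.array([*p0,y0][:3 if yaw else 2])
        sm=np.vstack([x0]+[x0+d for d in np.diag([.01,.01,.15])[:len(x0),:len(x0)]])
        o=minimize(f,x0,method="Nelder-Mead",options=dict(initial_simplex=sm,xatol=1e-5,fatol=1e-5,maxiter=200))
        if best is None or o.fun<best.fun: best=o
    return best.x,-best.fun
C=dict(blue=((100,120,40),(125,255,255)),green=((50,100,30),(75,255,255)),orange=((3,150,60),(17,255,255)),yellow=((20,120,60),(35,255,255)))
E
cat > m1.py <<'E'
from h import *
I={n:cv2.imread(f"pics/{n}0.png") for n in("scene","side")}
K={n:vision.get_calibration(n) for n in I}
J=[("jar","orange",cyl(.029,.052,.068),(217,294),(386,278),.068,0),
("vial","yellow",cyl(.017,.044,.06),(174,257),(305,304),.06,0),
("bottle","green",cyl(.019,.064,.08),(214,215),(274,235),.08,0),
("trough","blue",box(.036,.1,.044,.05),(256,246),(333,220),.05,1),
("n_large","orange",cyl(.042,.006,.013),(325,141),(222,122),.013,0),
("n_small","yellow",cyl(.030,.006,.013),(356,167),(273,118),.013,0),
("n_long","blue",box(.06,.124,.006,.013),(291,177),(248,163),.013,1),
("n_square","green",box(.074,.074,.006,.013),(331,200),(301,150),.013,1)]
for n,c,M,a,b,z,yw in J:
    p0=unproj(a,z,K["scene"])[0]; o=[]
    for k,s in(("scene",a),("side",b)):
        m,off=blobmask(I[k],s,*C[c]); o.append((m,K[k],off))
    x,s=fit(M,o,p0[:2],yw)
    x1,s1=fit(M,o[:1],p0[:2],yw); x2,s2=fit(M,o[1:],x[:2],yw)
    f=lambda x:[round(float(v),4) for v in x[:2]]+[round(float(np.degrees(v)),1) for v in x[2:]]
    print(n,f(x),round(s,3),"scene",f(x1),round(s1,3),"side",f(x2),round(s2,3))
E
python3 m1.py
```

```text
jar [0.6055, -0.3236] 0.923 scene [0.607, -0.3228] 0.958 side [0.6033, -0.3241] 0.968
vial [0.4317, -0.3342] 0.874 scene [0.4325, -0.3344] 0.883 side [0.432, -0.3337] 0.869
bottle [0.4207, -0.169] 0.79 scene [0.4176, -0.1695] 0.766 side [0.4208, -0.1679] 0.816
trough [0.5696, -0.141, 151.9] 0.901 scene [0.5697, -0.1416, 151.9] 0.889 side [0.5699, -0.1413, -28.5] 0.917
n_large [0.4226, 0.3459] 0.878 scene [0.4218, 0.3457] 0.88 side [0.4236, 0.3488] 0.884
n_small [0.5767, 0.3288] 0.862 scene [0.5746, 0.3306] 0.872 side [0.5771, 0.3322] 0.861
n_long [0.4473, 0.1425, 197.0] 0.927 scene [0.4458, 0.1425, 17.8] 0.928 side [0.4469, 0.1426, 15.7] 0.932
n_square [0.605, 0.1637, -21.5] 0.91 scene [0.6041, 0.164, 69.7] 0.917 side [0.6064, 0.1662, 68.6] 0.91
```

```bash
python3 - <<'E'
from h import *
c=vision.get_calibration("scene")
for n,uv,z in [("beaker top",(252.5,186),.06),("beaker bottom",(252.5,197),.0),("timer",(295,222),.016),("orangeA",(168,208),.05),("orangeB",(285,279),.05),("stopper",(218,259),.022)]:
    print(n,unproj(uv,z,c)[0].round(3))
E
python3 -m handwheel '[[[0.4,-0.9,0,-1],[0.4,-0.9,0,-1],[0.4,-0.9,0,-1],[0.4,-0.9,0,-1],[0.4,-0.9,0,-1],[0.4,-0.9,0,-1],[0.4,-0.9,0,-1],[0.4,-0.9,0,-1]]]'
```

```text
beaker top [ 0.415 -0.007  0.06 ]
beaker bottom [ 0.415 -0.008  0.   ]
timer [0.583 0.014 0.016]
orangeA [ 0.289 -0.247  0.05 ]
orangeB [ 0.702 -0.156  0.05 ]
stopper [ 0.516 -0.242  0.022]
time_s: 0.95
tcp_pos: [0.3226, 0.3495, 0.221]
eef_rot: [20.0, 89.6, -127.9]
contact_force: [1.3, -0.1, 0.8]
gripper_width: 0.0879
```

```bash
python3 -m handwheel '[[[0.47,-0.94,0,-1],[0.47,-0.94,0,-1],[0.47,-0.94,0,-1],[0.47,-0.94,0,-1],[0.47,-0.94,0,-1],[0.47,-0.94,0,-1],[0.47,-0.94,0.1,-1],[0.47,-0.94,0.1,-1]]]' 60
cat > st.py <<'E'
from h import *
import sys
# target: x y jaw tcpz
s=readout.get_state(); e=s["eef_rot"]; jaw=(e[2]-e[0]+180+180)%360-180
print("t",round(s["time_s"],2),"tcp",s["tcp_pos"].round(4),"jaw",round(jaw,2),"pitch",round(e[1],2),"w",round(s["gripper_width"]*1000,1),"F",s["contact_force"].round(1),"j",s["joints"].round(0))
if len(sys.argv)>1:
    t=[float(v) for v in sys.argv[1:]]
    d=(np.array([t[0],t[1],t[3]])-s["tcp_pos"])/.04; dj=(t[2]-jaw+90)%180-90
    print("units to go",d.round(2),"turn",round(dj/5,2))
E
python3 st.py .5697 -.141 -28.1 .15
```

```text
time_s: 1.75
tcp_pos: [0.4747, 0.035, 0.2298]
eef_rot: [0.6, 89.7, 171.2]
contact_force: [0.4, 0.8, -0.2]
gripper_width: 0.0599
t 1.75 tcp [0.4747 0.035  0.2298] jaw -9.44 pitch 89.72 w 59.9 F [ 0.4  0.8 -0.2] j [ 28.   2. -23.  -0. -66. -37.]
units to go [ 2.37 -4.4  -2.  ] turn -3.73
```

```bash
python3 -m handwheel '[[[0.45,-0.85,-0.1,-0.7],[0.45,-0.85,-0.1,-0.7],[0.45,-0.85,-0.1,-0.7],[0.45,-0.85,-0.1,-0.7],[0.45,-0.85,-0.1,-0.7],[0,0,0,0],[0,0,0,0]]]' 60
python3 st.py .5697 -.141 -28.1 .15
python3 - <<'E'
from h import *
c=vision.get_calibration("wrist"); im=vision.capture("wrist"); cv2.imwrite("pics/w1.png",im)
np.save("pics/w1.npy",c["pose"])
E
```

```text
time_s: 2.45
tcp_pos: [0.568, -0.1481, 0.2077]
eef_rot: [5.4, 89.7, 157.2]
contact_force: [-0.2, -0.1, -0.4]
gripper_width: 0.06
t 2.45 tcp [ 0.568  -0.1481  0.2077] jaw -28.23 pitch 89.67 w 60.0 F [-0.2 -0.1 -0.4] j [  4.  13. -12.  -0. -65. -33.]
units to go [ 0.04  0.18 -1.44] turn 0.03
```

View pics/w1.png

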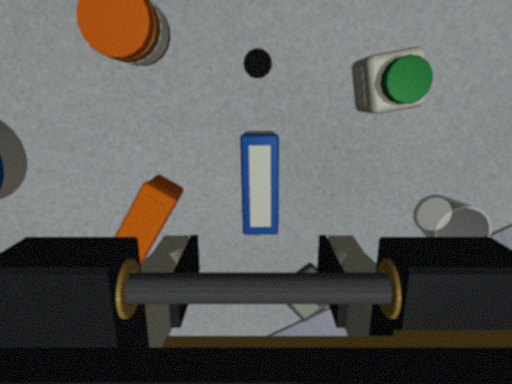

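The trough lid is at (260,183), square to the jaws. The bottle is at (407,79), the beaker at (450,222) and the jar at (118,22). I'll fit the trough and bottle in this view.

```bash
python3 - <<'E'
from h import *
im=cv2.imread("pics/w1.png"); c=vision.get_calibration("wrist"); print(np.abs(c["pose"]-np.load("pics/w1.npy")).max())
c["pose"]=np.load("pics/w1.npy")
for n,col,M,sd,p0,yw in [("trough","blue",box(.036,.1,.044,.05),(260,183),(.5697,-.141),1),("bottle","green",cyl(.019,.064,.08),(407,79),(.4207,-.169),0),("jar","orange",cyl(.029,.052,.068),(118,22),(.605,-.323),0)]:
    m,off=blobmask(im,sd,*C[col],half=70); x,s=fit(M,[(m,c,off)],p0,yw); print(n,x[:2].round(4),np.degrees(x[2:]),round(s,3))
k=cv2.resize(im[35:125,340:450],None,fx=7,fy=6.6,interpolation=cv2.INTER_CUBIC); k=cv2.resize(im[35:120,340:450],None,fx=7,fy=7,interpolation=cv2.INTER_CUBIC)
for i in range(0,110,10): cv2.putText(k,str(340+i),(i*7,10),0,.35,(0,0,255),1); cv2.line(k,(i*7,12),(i*7,17),(0,0,255),1)
for i in range(0,85,10): cv2.putText(k,str(35+i),(0,i*7+4),0,.35,(0,0,255),1)
cv2.imwrite("pics/w1b.png",k)
E
```

```text
0.0006376483779979569
trough [ 0.5691 -0.1416] [152.73607699] 0.919
bottle [ 0.4198 -0.1696] [] 0.857
jar [ 0.6028 -0.3209] [] 0.986
```

View pics/w1b.png

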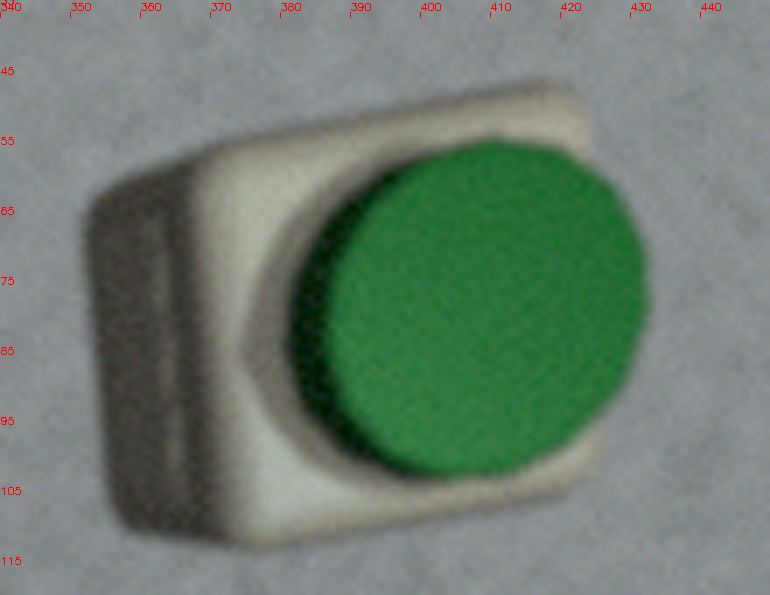

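```bash
python3 - <<'E'
from h import *
c=vision.get_calibration("wrist"); c["pose"]=np.load("pics/w1.npy")
for a,b,z in [((371,54.5),(417,47),.058),((375,113),(420,104.5),.058),((352.5,68),(356.5,108),0),((369,60),(373.5,108),.054)]:
    P=unproj([a,b],z,c); d=P[1]-P[0]; print(P[:,:2].round(4).tolist(),np.degrees(np.arctan2(d[1],d[0]))%90)
E
python3 -m handwheel '[[[0.03,0.18,-0.9,0.1],[0,0,-0.9,0],[0,0,-0.9,0],[0,0,-0.6,0],[0,0,0,0],[0,0,0,0]]]' 60
python3 st.py .5691 -.1413 -27.7 .012
```

```text
[[0.4314, -0.2004], [0.3952, -0.1876]] 70.55635251362372
[[0.447, -0.1546], [0.4094, -0.1426]] 72.34932100991927
[[0.4337, -0.1946], [0.4458, -0.1567]] 72.23807079712637
[[0.4333, -0.197], [0.4453, -0.1584]] 72.65615072974374
time_s: 3.1
tcp_pos: [0.5689, -0.1346, 0.0765]
eef_rot: [-105.7, 89.8, 47.2]
contact_force: [-0.4, 0.7, 1.2]
gripper_width: 0.06
t 3.1 tcp [ 0.5689 -0.1346  0.0765] jaw -27.08 pitch 89.82 w 60.0 F [-0.4  0.7  1.2] j [  6.  20. -22.  -0. -48. -33.]
units to go [ 0.   -0.17 -1.61] turn -0.12
```

```bash
python3 -m handwheel '[[[0,-0.17,-0.7,-0.1],[0,0,-0.5,0],[0,0,-0.2,0],[0,0,0,0],[0,0,0,0]]]' 60
python3 st.py .5691 -.1413 -27.7 .012
```

```text
time_s: 3.6
tcp_pos: [0.575, -0.1393, 0.0287]
eef_rot: [-145.2, 89.1, 7.5]
contact_force: [0.2, 0.3, 0.7]
gripper_width: 0.0598
t 3.6 tcp [ 0.575  -0.1393  0.0287] jaw -27.27 pitch 89.07 w 59.8 F [0.2 0.3 0.7] j [  5.  24. -24.  -0. -41. -33.]
units to go [-0.15 -0.05 -0.42] turn -0.09
```

```bash
python3 -m handwheel '[[[-0.15,-0.05,-0.4,-0.1],[0,0,-0.1,0],[0,0,0,0],[0,0,0,0]]]' 60
python3 st.py .5691 -.1413 -27.7 .012
```

```text
time_s: 4.0
tcp_pos: [0.5729, -0.1408, 0.0139]
eef_rot: [-148.0, 88.6, 4.3]
contact_force: [0.6, 1.4, 0.2]
gripper_width: 0.0596
t 4.0 tcp [ 0.5729 -0.1408  0.0139] jaw -27.66 pitch 88.61 w 59.6 F [0.6 1.4 0.2] j [  5.  25. -25.   0. -39. -33.]
units to go [-0.1  -0.01 -0.05] turn -0.01
```

```bash
python3 -m handwheel '[[[-0.05,0,0,0],[0,0,0,0],[0,0,0,0],[0,0,0,0],[0,0,0,0],[0,0,0,0]]]' 20 20
python3 st.py .5691 -.1413 -27.7 .012
```

```text
time_s: 4.6
tcp_pos: [0.572, -0.1407, 0.0157]
eef_rot: [-148.4, 88.5, 4.0]
contact_force: [-0.4, 0.5, 1.1]
gripper_width: 0.0355
t 4.6 tcp [ 0.572  -0.1407  0.0157] jaw -27.63 pitch 88.48 w 35.5 F [-0.4  0.5  1.1] j [  5.  24. -25.   0. -39. -33.]
units to go [-0.07 -0.01 -0.09] turn -0.01
```

```bash
python3 -m handwheel '[[[0,0,0.4,0],[0,0,0.8,0],[0,0,0.9,0],[0,0,0.7,0],[-0.2,0.6,0.3,1],[-0.4,0.9,0,1],[-0.4,0.9,0,1],[-0.4,0.9,0,1]]]'
python3 st.py .4470 .1425 16.7 .12
```

```text
time_s: 5.4
tcp_pos: [0.5129, -0.0086, 0.1416]
eef_rot: [-150.2, 88.8, 22.4]
contact_force: [-0.2, 1.7, -1.5]
gripper_width: 0.0355
t 5.4 tcp [ 0.5129 -0.0086  0.1416] jaw -7.42 pitch 88.78 w 35.5 F [-0.2  1.7 -1.5] j [ 21.   9. -27.  -0. -53. -28.]
units to go [-1.65  3.78 -0.54] turn 4.82
```

```bash
python3 -m handwheel '[[[-0.3,0.7,0,0.9],[-0.3,0.7,0,0.9],[-0.3,0.7,0,0.9],[-0.3,0.7,0,0.9],[-0.3,0.5,0,0.5],[0,0,0,0],[0,0,0,0]]]'
python3 st.py .4470 .1425 16.7 .12
cat > wp.py <<'E'
from h import *
import sys
c=vision.get_calibration("wrist"); im=vision.capture("wrist"); cv2.imwrite(f"pics/{sys.argv[1]}.png",im); np.save(f"pics/{sys.argv[1]}.npy",c["pose"])
E
python3 wp.py w2
```

```text
time_s: 6.1
tcp_pos: [0.4467, 0.1314, 0.1414]
eef_rot: [-146.6, 88.8, 47.8]
contact_force: [0.3, -0.2, -2.1]
gripper_width: 0.0358
t 6.1 tcp [0.4467 0.1314 0.1414] jaw 14.38 pitch 88.76 w 35.8 F [ 0.3 -0.2 -2.1] j [ 41.   4. -33.  -0. -52. -26.]
units to go [ 0.01  0.28 -0.53] turn 0.46
```

View pics/w2.png

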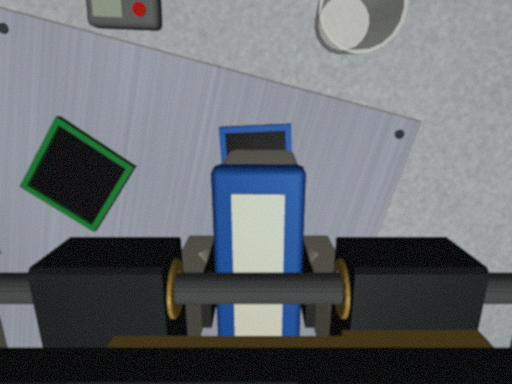

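The held trough sits over the blue nest. The nest's end edge is visible from (220,128) to (291,124), and the square nest is at (78,173). I'll check both against this view.

```bash
python3 - <<'E'
from h import *
im=cv2.imread("pics/w2.png"); c=vision.get_calibration("wrist"); c["pose"]=np.load("pics/w2.npy")
P=unproj([(219.5,128),(291.5,124)],.013,c); d=P[1]-P[0]; a=np.degrees(np.arctan2(d[1],d[0]))
print(P.round(4),a%180,np.linalg.norm(d)); n=np.array([-np.sin(np.radians(a)),np.cos(np.radians(a))])
mid=P.mean(0)[:2]; print(mid+.062*n, mid-.062*n)
m,off=blobmask(im,(78,173),*C["green"],half=70); x,s=fit(box(.074,.074,.006,.013),[(m,c,off)],(.605,.164),1); print(x[:2],np.degrees(x[2]),s)
k=cv2.resize(im[110:180,200:310],None,fx=7,fy=7,interpolation=cv2.INTER_CUBIC); cv2.imwrite("pics/w2b.png",k)
E
```

```text
[[0.4915 0.0913 0.013 ]
 [0.4349 0.0733 0.013 ]] 17.61678603253526 0.05936279707573277
[0.48198193 0.02321449] [0.44445344 0.14139915]
[0.60398272 0.16470033] 69.14866109140311 0.955466168047577
```

View pics/w2b.png

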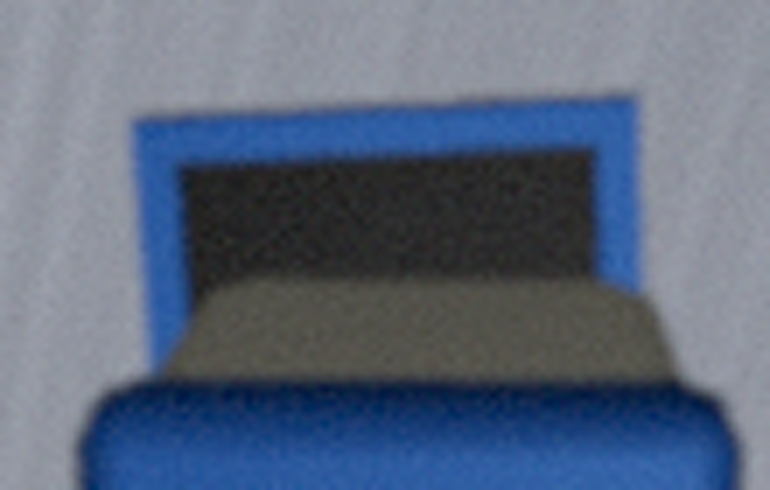

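```bash
python3 -m handwheel '[[[-0.03,0.28,-0.3,0.6],[0,0,-0.7,0],[0,0,-0.7,0],[0,0,-0.3,0],[0,0,0,0],[0,0,0,0]]]'
python3 st.py .4455 .1425 17.2 .0247
```

```text
time_s: 6.75
tcp_pos: [0.4482, 0.1391, 0.0595]
eef_rot: [-149.0, 88.7, 47.9]
contact_force: [1.3, -0.2, -2.0]
gripper_width: 0.0356
t 6.75 tcp [0.4482 0.1391 0.0595] jaw 16.94 pitch 88.68 w 35.6 F [ 1.3 -0.2 -2. ] j [ 41.  11. -38.  -0. -40. -24.]
units to go [-0.07  0.09 -0.87] turn 0.05
```

```bash
python3 -m handwheel '[[[-0.07,0.09,-0.3,0.05],[0,0,-0.3,0],[0,0,0,0],[0,0,0,0]]]'
python3 st.py .4455 .1425 17.2 .0247
```

```text
time_s: 7.15
tcp_pos: [0.4485, 0.143, 0.0385]
eef_rot: [-151.9, 88.4, 45.2]
contact_force: [0.0, 0.2, -1.8]
gripper_width: 0.0356
t 7.15 tcp [0.4485 0.143  0.0385] jaw 17.05 pitch 88.37 w 35.6 F [ 0.   0.2 -1.8] j [ 42.  13. -39.  -0. -36. -24.]
units to go [-0.07 -0.01 -0.35] turn 0.03
```

```bash
python3 -m handwheel '[[[-0.1,0,-0.15,0.05],[-0.03,0,-0.12,0],[0,0,0,0],[0,0,0,0]]]'
python3 st.py .4455 .1425 17.2 .0247
```

```text
time_s: 7.55
tcp_pos: [0.444, 0.1436, 0.0291]
eef_rot: [-152.6, 88.2, 44.7]
contact_force: [-0.4, 0.1, -1.3]
gripper_width: 0.0355
t 7.55 tcp [0.444  0.1436 0.0291] jaw 17.31 pitch 88.16 w 35.5 F [-0.4  0.1 -1.3] j [ 42.  14. -40.  -0. -34. -25.]
units to go [ 0.04 -0.03 -0.11] turn -0.02
```

```bash
python3 -c "
from h import *
for n in ('scene','side'): cv2.imwrite(f'pics/{n}1.png',vision.capture(n))
a=cv2.imread('pics/scene1.png')[130:220,230:340];b=cv2.imread('pics/side1.png')[120:200,190:300]
cv2.imwrite('pics/p1.png',np.vstack([cv2.resize(a,(550,280*1)),cv2.resize(b,(550,310))]))"
```

```text
(no output)
```

View pics/p1.png

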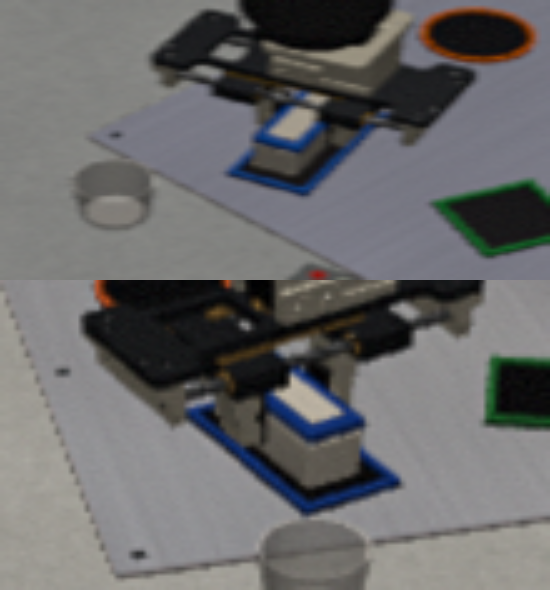

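The trough hangs centred inside the blue rim in both views. I'll lower the last few millimetres.

```bash
python3 -m handwheel '[[[0.03,-0.02,-0.08,0],[0,0,-0.05,0],[0,0,0,0],[0,0,0,0]]]'
python3 st.py .4455 .1425 17.2 .0247
```

```text
time_s: 8.05
tcp_pos: [0.4454, 0.143, 0.0244]
eef_rot: [-152.6, 88.1, 44.7]
contact_force: [-1.3, 0.1, -0.0]
gripper_width: 0.0358
t 8.05 tcp [0.4454 0.143  0.0244] jaw 17.32 pitch 88.13 w 35.8 F [-1.3  0.1 -0. ] j [ 42.  14. -41.  -0. -33. -24.]
units to go [ 0.   -0.01  0.01] turn -0.02
```

```bash
python3 -m handwheel '[[[0,0,-0.03,0],[0,0,0,0]]]'; python3 -m handwheel '[[[0,0,0,0],[0,0,0,0],[0,0,0,0],[0,0,0,0]]]' 58; python3 st.py .4455 .1425 17.2 .0247
```

```text
time_s: 8.25
tcp_pos: [0.4456, 0.1431, 0.0245]
eef_rot: [-153.3, 88.1, 44.1]
contact_force: [0.3, -0.0, -1.0]
gripper_width: 0.0357
time_s: 8.65
tcp_pos: [0.4463, 0.1434, 0.0244]
eef_rot: [-153.8, 88.1, 43.5]
contact_force: [-0.4, 0.3, 1.2]
gripper_width: 0.057
t 8.65 tcp [0.4463 0.1434 0.0244] jaw 17.37 pitch 88.06 w 57.0 F [-0.4  0.3  1.2] j [ 42.  14. -41.  -0. -33. -24.]
units to go [-0.02 -0.02  0.01] turn -0.03
```

```bash
python3 -m handwheel '[[[0,0,0.4,0],[0,0,0.8,0],[0,0,0.9,0],[0,0,0.9,0],[0,-0.6,0.6,-1],[-0.1,-1,0.3,-1],[-0.1,-1,0.2,-1],[-0.1,-1,0,-1]]]' 75
python3 st.py .4198 -.1695 -18 .2
python3 wp.py w3
```

```text
time_s: 9.45
tcp_pos: [0.4339, -0.0027, 0.1944]
eef_rot: [-154.2, 88.1, 22.9]
contact_force: [0.8, -0.0, -0.2]
gripper_width: 0.075
t 9.45 tcp [ 0.4339 -0.0027  0.1944] jaw -2.89 pitch 88.12 w 75.0 F [ 0.8 -0.  -0.2] j [ 26.  -3. -32.   0. -59. -29.]
units to go [-0.35 -4.17  0.14] turn -3.02
```

```bash
python3 -m handwheel '[[[-0.1,-1,0,-1],[-0.1,-1,0,-1],[-0.1,-1,0,-1],[-0.1,-0.7,0,-0.4],[0,0,0,0],[0,0,0,0]]]' 75
python3 st.py .4198 -.1695 -18 .2
python3 wp.py w4
```

```text
time_s: 10.1
tcp_pos: [0.4139, -0.1616, 0.1938]
eef_rot: [-154.0, 88.2, 4.8]
contact_force: [1.2, 0.6, -0.2]
gripper_width: 0.075
t 10.1 tcp [ 0.4139 -0.1616  0.1938] jaw -21.15 pitch 88.16 w 75.0 F [ 1.2  0.6 -0.2] j [  4.  -1. -31.  -0. -59. -25.]
units to go [ 0.15 -0.2   0.15] turn 0.63
```

View pics/w4.png

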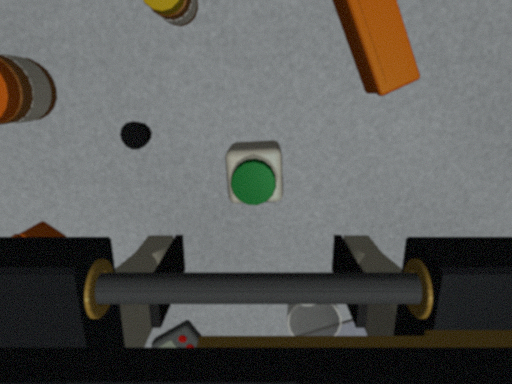

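View pics/w3.png

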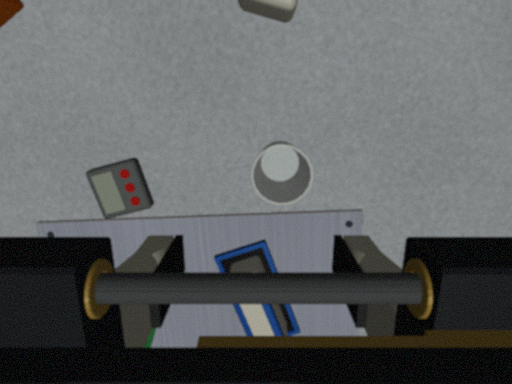

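The wrist view shows the bottle at (254,178), nearly square to the jaws, with the beaker at (315,320). I'll refine the cap centre and the yaw.

```bash
python3 - <<'E'
from h import *
im=cv2.imread("pics/w4.png"); c=vision.get_calibration("wrist"); c["pose"]=np.load("pics/w4.npy")
m,off=blobmask(im,(254,182),*C["green"],half=50); x,s=fit(cyl(.019,.064,.08),[(m,c,off)],(.42,-.169)); print(x,s)
k=cv2.resize(im[130:215,215:295],None,fx=7,fy=7,interpolation=cv2.INTER_CUBIC)
for i in range(0,80,10): cv2.putText(k,str(215+i),(i*7,10),0,.35,(0,0,255),1); cv2.line(k,(i*7,12),(i*7,17),(0,0,255),1)
for i in range(0,85,10): cv2.putText(k,str(130+i),(0,i*7+4),0,.35,(0,0,255),1)
cv2.imwrite("pics/w4b.png",k)
E
```

```text
[ 0.41937683 -0.16942633] 0.8616005938599127
```

View pics/w4b.png

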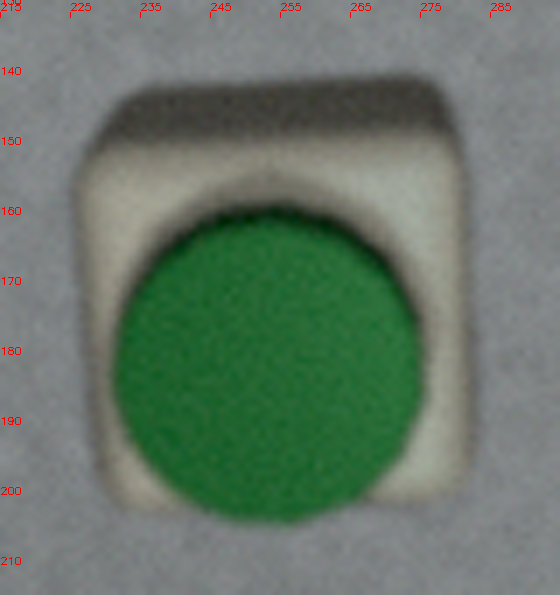

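```bash
python3 -m handwheel '[[[0.14,-0.2,-0.3,0.6],[0,0,-0.8,0],[0,0,-0.8,0],[0,0,-0.6,0],[0,0,0,0],[0,0,0,0]]]' 75
python3 st.py .4194 -.1695 -18.3 .021
```

```text
time_s: 10.75
tcp_pos: [0.4227, -0.1643, 0.0928]
eef_rot: [-155.6, 87.9, 7.1]
contact_force: [-0.7, 0.1, 0.1]
gripper_width: 0.0748
t 10.75 tcp [ 0.4227 -0.1643  0.0928] jaw -17.32 pitch 87.9 w 74.8 F [-0.7  0.1  0.1] j [  4.   6. -38.  -0. -43. -21.]
units to go [-0.08 -0.13 -1.79] turn -0.2
```

```bash
python3 -m handwheel '[[[-0.08,-0.13,-0.4,-0.2],[0,0,-0.5,0],[0,0,-0.5,0],[0,0,-0.2,0],[0,0,0,0],[0,0,0,0]]]' 75
python3 st.py .4194 -.1695 -18.3 .021
```

```text
time_s: 11.35
tcp_pos: [0.4273, -0.1673, 0.0355]
eef_rot: [-158.3, 87.1, 3.8]
contact_force: [0.4, 0.0, 0.4]
gripper_width: 0.0749
t 11.35 tcp [ 0.4273 -0.1673  0.0355] jaw -17.93 pitch 87.11 w 74.9 F [0.4 0.  0.4] j [  3.  12. -42.  -0. -33. -21.]
units to go [-0.2  -0.05 -0.36] turn -0.07
```

Each descent leans the tool a little further (pitch is now 87.1°), because held rows re-target the measured, sagged pose. I'll rise and turn the tool half a turn, which gives the same grasp. The lean then points the other way and the sag cancels it.

```bash
python3 -m handwheel '[[[-0.1,0,0.8,0],[0,0,0.9,0],[0,0,0.9,0],[0,0,0.4,1],[0,0,0,1],[0,0,0,1],[0,0,0,1],[0,0,0,1]]]' 75
for i in 1; do python3 -m handwheel '[[[0,0,0,1],[0,0,0,1],[0,0,0,1],[0,0,0,1],[0,0,0,1],[0,0,0,1],[0,0,0,1],[0,0,0,1]]]' 75; done; python3 st.py .4194 -.1695 -18.3 .021
```

```text
time_s: 12.15
tcp_pos: [0.426, -0.167, 0.1728]
eef_rot: [-164.9, 86.2, 23.3]
contact_force: [0.0, 0.2, -0.7]
gripper_width: 0.0753
time_s: 12.95
tcp_pos: [0.4281, -0.1669, 0.1853]
eef_rot: [-174.2, 85.5, 55.8]
contact_force: [-0.8, 0.0, 0.7]
gripper_width: 0.075
t 12.95 tcp [ 0.4281 -0.1669  0.1853] jaw 50.0 pitch 85.52 w 75.0 F [-0.8  0.   0.7] j [ -0.   1. -28.  -4. -58.  52.]
units to go [-0.22 -0.07 -4.11] turn -13.66
```

```bash
python3 -m handwheel '[[[0,0,0,1],[0,0,0,1],[0,0,0,1],[0,0,0,1],[0,0,0,1],[0,0,0,1],[0,0,0,1],[0,0,0,1]]]' 75
python3 st.py .4194 -.1695 -18.3 .021
python3 -m handwheel '[[[0,0,0,1],[0,0,0,1],[0,0,0,1],[0,0,0,1],[0,0,0,1],[0,0,0,1],[0,0,0,1],[0,0,0,1]]]' 75
python3 st.py .4194 -.1695 -18.3 .021
```

```text
time_s: 13.75
tcp_pos: [0.4299, -0.1669, 0.1976]
eef_rot: [174.7, 85.3, 86.6]
contact_force: [-0.2, -0.5, 0.5]
gripper_width: 0.0746
t 13.75 tcp [ 0.4299 -0.1669  0.1976] jaw 91.9 pitch 85.31 w 74.6 F [-0.2 -0.5  0.5] j [ -1.   2. -24.  -5. -63.  95.]
units to go [-0.26 -0.07 -4.42] turn 13.96
time_s: 14.55
tcp_pos: [0.4313, -0.1669, 0.2098]
eef_rot: [164.1, 85.6, 117.8]
contact_force: [0.0, 0.1, -0.6]
gripper_width: 0.0749
t 14.55 tcp [ 0.4313 -0.1669  0.2098] jaw 133.78 pitch 85.58 w 74.9 F [ 0.   0.1 -0.6] j [ -0.   3. -22.  -4. -67. 136.]
units to go [-0.3  -0.07 -4.72] turn 5.58
```

```bash
python3 -m handwheel '[[[-0.05,0,0,1],[-0.05,0,0,1],[-0.05,0,0,1],[-0.05,0,0,1],[-0.05,0,0,1],[0,0,0,0.4]]]' 75
python3 st.py .4194 -.1695 -18.3 .021
python3 -m handwheel '[[[0,0,0,0],[0,0,0,0],[0,0,0,0],[0,0,0,0]]]' 75
python3 st.py .4194 -.1695 -18.3 .021
```

```text
time_s: 15.15
tcp_pos: [0.4218, -0.1669, 0.2188]
eef_rot: [157.8, 86.0, 140.0]
contact_force: [0.0, -0.4, -0.1]
gripper_width: 0.0753
t 15.15 tcp [ 0.4218 -0.1669  0.2188] jaw 162.16 pitch 86.05 w 75.3 F [ 0.  -0.4 -0.1] j [  1.   2. -23.  -3. -68. 162.]
units to go [-0.06 -0.07 -4.95] turn -0.09
time_s: 15.55
tcp_pos: [0.4222, -0.1668, 0.2222]
eef_rot: [155.1, 86.3, 137.2]
contact_force: [-0.1, -0.3, -0.7]
gripper_width: 0.0749
t 15.55 tcp [ 0.4222 -0.1668  0.2222] jaw 162.08 pitch 86.27 w 74.9 F [-0.1 -0.3 -0.7] j [  1.   2. -23.  -3. -68. 162.]
units to go [-0.07 -0.07 -5.03] turn -0.08
```

```bash
python3 -m handwheel '[[[-0.03,-0.03,-0.3,0],[-0.03,-0.03,-0.6,0],[0,0,-0.6,0],[0,0,-0.6,0],[0,0,-0.6,0],[0,0,-0.4,0],[0,0,0,0],[0,0,0,0]]]' 75
python3 st.py .4194 -.1695 -18.3 .021
```

```text
time_s: 16.35
tcp_pos: [0.4166, -0.1698, 0.0895]
eef_rot: [156.5, 86.1, 138.4]
contact_force: [0.3, -0.0, 0.7]
gripper_width: 0.0752
t 16.35 tcp [ 0.4166 -0.1698  0.0895] jaw 161.87 pitch 86.15 w 75.2 F [ 0.3 -0.   0.7] j [  1.  10. -33.  -3. -50. 163.]
units to go [ 0.07  0.01 -1.71] turn -0.03
```

```bash
python3 -m handwheel '[[[0,0,0,0],[0,0,0,0],[0,0,0,0],[0,0,0,0],[0,0,0,0],[0,0,0,0],[0,0,0,0],[0,0,0,0]]]' 75
python3 st.py .4194 -.1695 -18.3 .021
```

```text
time_s: 17.15
tcp_pos: [0.4186, -0.17, 0.0926]
eef_rot: [153.0, 86.4, 134.9]
contact_force: [-0.5, 0.3, 1.0]
gripper_width: 0.0746
t 17.15 tcp [ 0.4186 -0.17    0.0926] jaw 161.89 pitch 86.42 w 74.6 F [-0.5  0.3  1. ] j [  1.  10. -33.  -3. -50. 163.]
units to go [ 0.02  0.01 -1.79] turn -0.04
```

```bash
python3 -m handwheel '[[[0,0,0.9,0],[0,0,0.9,0],[0,0,0.5,0],[0,0,0,0],[0,0,0,0],[0,0,0,0],[0,0,0,0],[0,0,0,0]]]' 75
python3 st.py .4194 -.1695 -18.3 .021
python3 -m handwheel '[[[0,0,0,0],[0,0,0,0],[0,0,0,0],[0,0,0,0],[0,0,0,0],[0,0,0,0],[0,0,0,0],[0,0,0,0]]]' 75
python3 st.py .4194 -.1695 -18.3 .021
python3 -m handwheel '[[[0,0,0,0],[0,0,0,0],[0,0,0,0],[0,0,0,0],[0,0,0,0],[0,0,0,0],[0,0,0,0],[0,0,0,0]]]' 75
python3 st.py .4194 -.1695 -18.3 .021
```

```text
time_s: 17.95
tcp_pos: [0.4159, -0.1697, 0.1848]
eef_rot: [156.7, 86.1, 138.5]
contact_force: [-0.2, -0.1, 0.5]
gripper_width: 0.0749
t 17.95 tcp [ 0.4159 -0.1697  0.1848] jaw 161.85 pitch 86.12 w 74.9 F [-0.2 -0.1  0.5] j [  1.   3. -26.  -3. -63. 163.]
units to go [ 0.09  0.01 -4.1 ] turn -0.03
time_s: 18.75
tcp_pos: [0.4153, -0.1697, 0.1834]
eef_rot: [158.2, 86.0, 140.1]
contact_force: [0.2, -0.2, -0.8]
gripper_width: 0.0749
t 18.75 tcp [ 0.4153 -0.1697  0.1834] jaw 161.84 pitch 85.99 w 74.9 F [ 0.2 -0.2 -0.8] j [  1.   3. -26.  -3. -63. 163.]
units to go [ 0.1   0.   -4.06] turn -0.03
time_s: 19.55
tcp_pos: [0.4153, -0.1697, 0.1835]
eef_rot: [158.1, 86.0, 140.0]
contact_force: [0.5, -0.1, 0.1]
gripper_width: 0.0752
t 19.55 tcp [ 0.4153 -0.1697  0.1835] jaw 161.85 pitch 86.0 w 75.2 F [ 0.5 -0.1  0.1] j [  1.   3. -26.  -3. -63. 163.]
units to go [ 0.1   0.   -4.06] turn -0.03
```

```bash
python3 -m handwheel '[[[0,0,0,-1],[0,0,0,-1],[0,0,0,-1],[0,0,0,-1],[0,0,0,-1],[0,0,0,-1],[0,0,0,-1],[0,0,0,-1]]]' 75
python3 st.py .4194 -.1695 -18.3 .021
python3 -m handwheel '[[[0,0,0,1],[0,0,0,1],[0,0,0,1],[0,0,0,1],[0,0,0,1],[0,0,0,1],[0,0,0,1],[0,0,0,1]]]' 75
python3 st.py .4194 -.1695 -18.3 .021
```

```text
time_s: 20.35
tcp_pos: [0.4154, -0.1696, 0.1833]
eef_rot: [158.5, 86.0, 98.8]
contact_force: [-0.1, -0.3, 0.6]
gripper_width: 0.0753
t 20.35 tcp [ 0.4154 -0.1696  0.1833] jaw 120.34 pitch 85.98 w 75.3 F [-0.1 -0.3  0.6] j [ -1.   2. -27.  -5. -62. 123.]
units to go [ 0.1   0.   -4.06] turn 8.27
time_s: 21.15
tcp_pos: [0.4152, -0.1698, 0.1836]
eef_rot: [158.0, 86.0, 139.6]
contact_force: [-0.4, -1.1, 0.3]
gripper_width: 0.0752
t 21.15 tcp [ 0.4152 -0.1698  0.1836] jaw 161.57 pitch 85.97 w 75.2 F [-0.4 -1.1  0.3] j [  1.   3. -26.  -3. -63. 162.]
units to go [ 0.11  0.01 -4.06] turn 0.03
```

```bash
python3 -m handwheel '[[[0.1,0,-0.6,0],[0,0,-0.9,0],[0,0,-0.9,0],[0,0,-0.5,0],[0,0,-0.2,0],[0,0,-0.2,0],[0,0,-0.2,0],[0,0,0,0]]]' 75
python3 st.py .4194 -.1695 -18.3 .021
```

```text
time_s: 21.95
tcp_pos: [0.4221, -0.1702, 0.0415]
eef_rot: [154.6, 86.3, 136.4]
contact_force: [0.1, 0.0, 0.7]
gripper_width: 0.0752
t 21.95 tcp [ 0.4221 -0.1702  0.0415] jaw 161.86 pitch 86.33 w 75.2 F [0.1 0.  0.7] j [  1.  14. -36.  -4. -43. 164.]
units to go [-0.07  0.02 -0.51] turn -0.03
```

```bash
python3 -m handwheel '[[[-0.05,0,-0.1,0],[-0.05,0,-0.1,0],[0,0,-0.1,0],[0,0,-0.1,0],[0,0,0,0],[0,0,0,0],[0,0,0,0],[0,0,0,0]]]' 75
python3 st.py .4194 -.1695 -18.3 .021
python3 -m handwheel '[[[-0.05,0,0,0],[-0.05,0,0,0],[0,0,0,0],[0,0,0,0],[0,0,0,0],[0,0,0,0],[0,0,0,0],[0,0,0,0]]]' 75
python3 st.py .4194 -.1695 -18.3 .021
```

```text
time_s: 22.75
tcp_pos: [0.4197, -0.1703, 0.0265]
eef_rot: [151.6, 86.5, 133.5]
contact_force: [-0.9, 0.1, 0.0]
gripper_width: 0.0751
t 22.75 tcp [ 0.4197 -0.1703  0.0265] jaw 161.89 pitch 86.54 w 75.1 F [-0.9  0.1  0. ] j [  1.  15. -37.  -4. -40. 164.]
units to go [-0.01  0.02 -0.14] turn -0.04
time_s: 23.55
tcp_pos: [0.4156, -0.1703, 0.0268]
eef_rot: [151.1, 86.6, 133.0]
contact_force: [-0.4, 0.4, 0.3]
gripper_width: 0.0749
t 23.55 tcp [ 0.4156 -0.1703  0.0268] jaw 161.9 pitch 86.57 w 74.9 F [-0.4  0.4  0.3] j [  1.  15. -37.  -4. -40. 164.]
units to go [ 0.1   0.02 -0.15] turn -0.04
```

```bash
python3 -m handwheel '[[[0.08,0,-0.12,0],[0,0,0,0]]]' 75
python3 -m handwheel '[[[0,0,0,0],[0,0,0,0],[0,0,0,0],[0,0,0,0],[0,0,0,0]]]' 30 20
python3 st.py .4194 -.1695 -18.3 .021
```

```text
time_s: 23.75
tcp_pos: [0.4192, -0.1703, 0.0217]
eef_rot: [150.8, 86.6, 132.7]
contact_force: [-0.4, -0.6, 0.1]
gripper_width: 0.0749
time_s: 24.25
tcp_pos: [0.4187, -0.1703, 0.0214]
eef_rot: [151.8, 86.5, 133.7]
contact_force: [0.1, -0.6, -0.6]
gripper_width: 0.0505
t 24.25 tcp [ 0.4187 -0.1703  0.0214] jaw 161.89 pitch 86.52 w 50.5 F [ 0.1 -0.6 -0.6] j [  1.  16. -37.  -4. -39. 164.]
units to go [ 0.02  0.02 -0.01] turn -0.04
```

```bash
python3 -m handwheel '[[[0,0,0.4,0],[0,0,0.8,0],[0,0,0.9,0],[0,0,0.7,0],[0.3,0.5,0.2,0],[0.5,0.9,0,-0.2],[0.5,0.9,0,-0.2],[0.5,0.9,0,-0.2]]]'
python3 st.py .604 .1647 159.1 .14
```

```text
time_s: 25.05
tcp_pos: [0.4869, -0.0409, 0.145]
eef_rot: [152.7, 86.3, 131.0]
contact_force: [1.0, -1.1, -1.9]
gripper_width: 0.051
t 25.05 tcp [ 0.4869 -0.0409  0.145 ] jaw 158.29 pitch 86.29 w 51.0 F [ 1.  -1.1 -1.9] j [ 15.   9. -25.  -4. -58. 145.]
units to go [ 2.93  5.14 -0.12] turn 0.16
```

```bash
python3 -m handwheel '[[[0.5,0.9,0,0],[0.5,0.9,0,0],[0.5,0.9,0,0],[0.5,0.9,0,0.1],[0.4,0.6,0,0.1],[0.2,0.2,0,0],[0,0,0,0]]]'
python3 st.py .604 .1647 159.1 .14
python3 wp.py w5
```

```text
time_s: 25.75
tcp_pos: [0.5934, 0.1475, 0.1413]
eef_rot: [154.9, 86.1, 134.4]
contact_force: [-1.8, -1.3, -2.9]
gripper_width: 0.0507
t 25.75 tcp [0.5934 0.1475 0.1413] jaw 159.46 pitch 86.15 w 50.7 F [-1.8 -1.3 -2.9] j [ 30.  20. -11.  -4. -61. 132.]
units to go [ 0.26  0.43 -0.03] turn -0.07
```

View pics/w5.png

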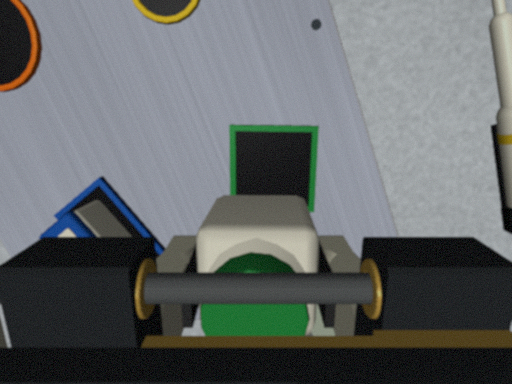

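The held bottle (255,270) hangs just short of the green nest, whose far edge runs from (230,126) to (318,126). I'll check the nest centre from its far corners.

```bash
python3 - <<'E'
from h import *
im=cv2.imread("pics/w5.png"); c=vision.get_calibration("wrist"); c["pose"]=np.load("pics/w5.npy")
P=unproj([(230.3,125.3),(318,126)],.013,c); d=P[1]-P[0]; a=np.arctan2(d[1],d[0]); n=np.array([-np.sin(a),np.cos(a)]); m=P.mean(0)[:2]
print(P.round(4),np.degrees(a),np.linalg.norm(d),m+.037*n,m-.037*n)
# bottle held: front bottom edge
for uv in [(213,199),(303,198)]: print(unproj([uv],.1413-.0214,c))
k=cv2.resize(im[110:220,195:325],None,fx=5,fy=5,interpolation=cv2.INTER_CUBIC); cv2.imwrite("pics/w5b.png",k)
E
```

```text
[[0.5837 0.2101 0.013 ]
 [0.6514 0.1845 0.013 ]] -20.73240841677978 0.07245502318725265 [0.63066436 0.23189219] [0.60446807 0.16268414]
[[0.57591613 0.17586712 0.1199    ]]
[[0.62293085 0.15980749 0.1199    ]]
```

View pics/w5b.png

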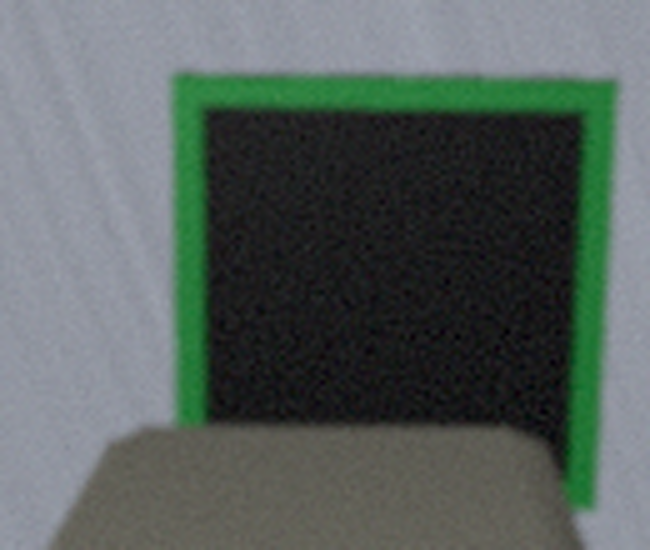

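```bash
python3 -m handwheel '[[[0.28,0.4,0,0],[0,0,-0.5,0],[0,0,-0.7,0],[0,0,-0.6,0],[0,0,-0.2,0],[0,0,0,0]]]'
python3 st.py .6055 .165 159.1 .0304
```

```text
time_s: 26.4
tcp_pos: [0.6007, 0.1565, 0.0601]
eef_rot: [156.2, 86.1, 135.3]
contact_force: [-0.6, 0.7, -1.6]
gripper_width: 0.0506
t 26.4 tcp [0.6007 0.1565 0.0601] jaw 159.08 pitch 86.08 w 50.6 F [-0.6  0.7 -1.6] j [ 30.  25. -14.  -5. -52. 132.]
units to go [ 0.12  0.21 -0.74] turn 0.0
```

```bash
python3 -m handwheel '[[[0.12,0.2,-0.1,0],[0.03,0.03,-0.2,0],[0,0,-0.1,0],[0,0,0,0]]]'
python3 st.py .6055 .165 159.1 .0304
python3 -c "
from h import *
for n in ('scene','side'): cv2.imwrite(f'pics/{n}2.png',vision.capture(n))
a=cv2.imread('pics/scene2.png')[140:230,270:380];b=cv2.imread('pics/side2.png')[90:180,240:350]
cv2.imwrite('pics/p2.png',np.hstack([cv2.resize(a,None,fx=3.6,fy=3.6),cv2.resize(b,None,fx=3.6,fy=3.6)]))"
```

```text
time_s: 26.8
tcp_pos: [0.6088, 0.1662, 0.0465]
eef_rot: [152.4, 86.2, 131.5]
contact_force: [-0.3, -1.0, -1.7]
gripper_width: 0.0502
t 26.8 tcp [0.6088 0.1662 0.0465] jaw 159.05 pitch 86.17 w 50.2 F [-0.3 -1.  -1.7] j [ 31.  27. -14.  -5. -51. 132.]
units to go [-0.08 -0.03 -0.4 ] turn 0.01
```

View pics/p2.png

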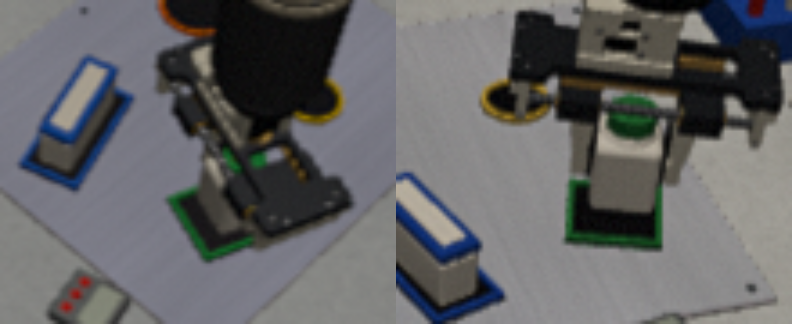

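```bash
python3 -m handwheel '[[[-0.1,-0.03,-0.1,0],[-0.02,0,-0.12,0],[0,0,-0.05,0],[0,0,0,0]]]'
python3 st.py .6055 .165 159.1 .0304
```

```text
time_s: 27.3
tcp_pos: [0.6036, 0.1649, 0.0359]
eef_rot: [151.4, 86.2, 130.5]
contact_force: [-0.3, -0.2, -3.6]
gripper_width: 0.0507
t 27.3 tcp [0.6036 0.1649 0.0359] jaw 159.06 pitch 86.19 w 50.7 F [-0.3 -0.2 -3.6] j [ 31.  27. -15.  -5. -49. 132.]
units to go [ 0.05  0.   -0.14] turn 0.01
```

```bash
python3 -m handwheel '[[[0.02,0,-0.1,0],[0,0,0,0]]]'
python3 st.py .6055 .165 159.1 .0304
python3 -c "
from h import *
for n in ('scene','side'): cv2.imwrite(f'pics/{n}3.png',vision.capture(n))
a=cv2.imread('pics/scene3.png')[160:220,300:370];b=cv2.imread('pics/side3.png')[110:170,265:335]
cv2.imwrite('pics/p3.png',np.hstack([cv2.resize(a,None,fx=5.6,fy=5.6,interpolation=2),cv2.resize(b,None,fx=5.6,fy=5.6,interpolation=2)]))"
```

```text
time_s: 27.5
tcp_pos: [0.6045, 0.1649, 0.0316]
eef_rot: [151.4, 86.2, 130.5]
contact_force: [0.1, -0.1, -2.1]
gripper_width: 0.0508
t 27.5 tcp [0.6045 0.1649 0.0316] jaw 159.06 pitch 86.19 w 50.8 F [ 0.1 -0.1 -2.1] j [ 31.  27. -15.  -5. -48. 132.]
units to go [ 0.03  0.   -0.03] turn 0.01
```

View pics/p3.png

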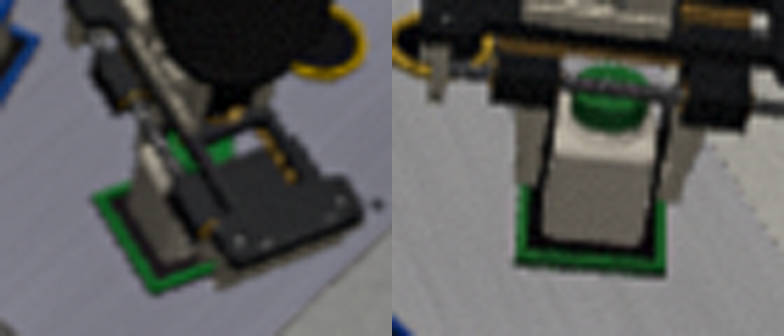

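The bottle is inside the green rim in both views. I'll lower it to contact and release.

```bash
python3 -m handwheel '[[[0,0,-0.06,0],[0,0,-0.03,0]]]'; python3 st.py .6045 .165 159.1 .0304
```

```text
time_s: 27.8
tcp_pos: [0.6053, 0.1653, 0.0304]
eef_rot: [149.9, 86.2, 129.0]
contact_force: [-6.8, -0.6, 15.0]
gripper_width: 0.0509
t 27.8 tcp [0.6053 0.1653 0.0304] jaw 159.12 pitch 86.23 w 50.9 F [-6.8 -0.6 15. ] j [ 31.  27. -15.  -5. -48. 132.]
units to go [-0.02 -0.01  0.  ] turn -0.0
```

```bash
python3 -m handwheel '[[[0,0,0,0],[0,0,0,0],[0,0,0,0],[0,0,0,0]]]' 74; python3 st.py .6045 .165 159.1 .0304
python3 -m handwheel '[[[0,0,0.5,0],[0,0,0.8,0],[0,0,0.9,0],[0,0,0.9,0],[0,0,0.8,0]]]' 87; python3 st.py .6045 .165 159.1 .0304; python3 wp.py w6
```

```text
time_s: 28.2
tcp_pos: [0.6065, 0.1659, 0.0319]
eef_rot: [147.2, 86.3, 126.3]
contact_force: [0.5, -0.1, 0.8]
gripper_width: 0.0729
t 28.2 tcp [0.6065 0.1659 0.0319] jaw 159.15 pitch 86.28 w 72.9 F [ 0.5 -0.1  0.8] j [ 31.  27. -15.  -5. -48. 132.]
units to go [-0.05 -0.02 -0.04] turn -0.01
time_s: 28.7
tcp_pos: [0.6027, 0.1638, 0.1863]
eef_rot: [157.5, 86.1, 136.5]
contact_force: [0.5, 0.9, -0.3]
gripper_width: 0.0868
t 28.7 tcp [0.6027 0.1638 0.1863] jaw 159.07 pitch 86.11 w 86.8 F [ 0.5  0.9 -0.3] j [ 31.  19.  -6.  -4. -67. 130.]
units to go [ 0.05  0.03 -3.9 ] turn 0.01
```

View pics/w6.png

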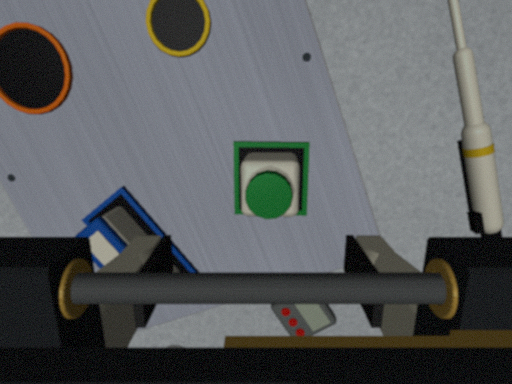

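The bottle stands inside the green rim at (271,180), and the trough is in its nest. I'll measure the round nests here and the tall white jar near x = 0.75, which must be avoided.

```bash
python3 - <<'E'
from h import *
im=cv2.imread("pics/w6.png"); c=vision.get_calibration("wrist"); c["pose"]=np.load("pics/w6.npy")
for n,col,M,sd,p0 in [("n_small","yellow",cyl(.030,.006,.013),(178,20),(.577,.33)),("n_large","orange",cyl(.042,.006,.013),(28,68),(.422,.346)),("bottlecap","green",cyl(.019,.073,.089),(269,195),(.605,.165))]:
    m,off=blobmask(im,sd,*C[col],half=60); x,s=fit(M,[(m,c,off)],p0); print(n,x.round(4),round(s,3))
s=vision.get_calibration("scene"); d=vision.get_calibration("side")
print(unproj([(281,360)],0,s),unproj([(475,262)],0,d), unproj([(281,330)],.12,s),unproj([(495,205)],.12,d))
print("pitch lean")
E
```

```text
n_small [0.5753 0.3305] 0.27
n_large [0.4195 0.3461] 0.218
bottlecap [0.6048 0.1638] 0.863
[[ 0.83463482 -0.30591092  0.        ]] [[ 0.84832012 -0.29750536  0.        ]] [[ 0.80437496 -0.28122614  0.12      ]] [[ 0.88383827 -0.24674365  0.12      ]]
pitch lean
```

```bash
python3 -m handwheel '[[[0,-0.6,0,-0.3],[0,-1,0,-0.3],[0,-1,0,-0.3],[0,-1,0,-0.3],[0,-1,0,-0.3],[0,-1,0,-0.3],[0,-1,0,0],[0,-1,0,0]]]' 87.6
python3 st.py .604 -.322 150 .19
```

```text
time_s: 29.55
tcp_pos: [0.6067, -0.1442, 0.1955]
eef_rot: [142.4, 86.4, 112.7]
contact_force: [1.8, -0.2, -0.2]
gripper_width: 0.0874
t 29.55 tcp [ 0.6067 -0.1442  0.1955] jaw 150.28 pitch 86.43 w 87.4 F [ 1.8 -0.2 -0.2] j [  2.  18.  -5.  -4. -68. 149.]
units to go [-0.07 -4.44 -0.14] turn -0.06
```

```bash
python3 -m handwheel '[[[0,-1,0,0],[0,-1,0,0],[0,-1,0,0],[0,-0.8,0,0],[0,-0.2,0,0],[0,0,0,0]]]' 87.6
python3 st.py .604 -.322 150 .19; python3 wp.py w7
```

```text
time_s: 30.15
tcp_pos: [0.6048, -0.3164, 0.1927]
eef_rot: [143.5, 86.4, 113.5]
contact_force: [1.1, 0.2, -0.6]
gripper_width: 0.0874
t 30.15 tcp [ 0.6048 -0.3164  0.1927] jaw 149.95 pitch 86.42 w 87.4 F [ 1.1  0.2 -0.6] j [-13.  24.   3.  -3. -71. 164.]
units to go [-0.02 -0.14 -0.07] turn 0.01
```

View pics/w7.png

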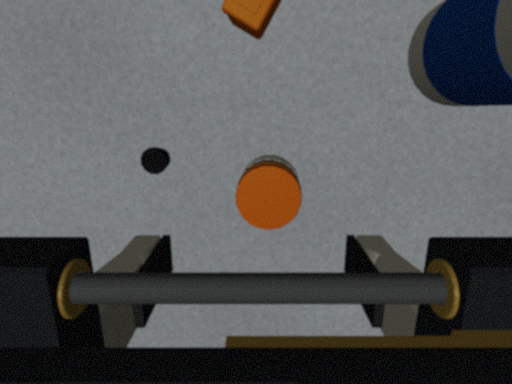

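The jar cap is at (269,195) between the fingers. The stopper at (155,160) and the tall white jar at (480,50) are clear of them.

```bash
python3 - <<'E'
from h import *
im=cv2.imread("pics/w7.png"); c=vision.get_calibration("wrist"); c["pose"]=np.load("pics/w7.npy")
m,off=blobmask(im,(269,195),*C["orange"],half=60); x,s=fit(cyl(.029,.052,.068),[(m,c,off)],(.604,-.322)); print(x.round(4),round(s,3))
E
python3 -m handwheel '[[[0,-0.14,-0.3,0],[0,0,-0.7,0],[0,0,-0.8,0],[0,0,-0.6,0],[0,0,0,0]]]' 87.6
python3 st.py .604 -.322 150 .017
```

```text
[ 0.6052 -0.321 ] 0.954
time_s: 30.7
tcp_pos: [0.6056, -0.3159, 0.0925]
eef_rot: [141.1, 86.4, 111.4]
contact_force: [-0.5, 0.4, -0.3]
gripper_width: 0.0874
t 30.7 tcp [ 0.6056 -0.3159  0.0925] jaw 150.33 pitch 86.45 w 87.4 F [-0.5  0.4 -0.3] j [-13.  29.  -4.  -3. -60. 165.]
units to go [-0.04 -0.15 -1.89] turn -0.07
```

```bash
python3 -m handwheel '[[[-0.03,-0.14,-0.3,0],[0,0,-0.6,0],[0,0,-0.5,0],[0,0,-0.2,0],[0,0,0,0]]]' 87.6
python3 st.py .6045 -.3205 150 .017
```

```text
time_s: 31.2
tcp_pos: [0.6073, -0.321, 0.0295]
eef_rot: [136.8, 86.7, 107.4]
contact_force: [-0.2, -0.0, 0.9]
gripper_width: 0.0878
t 31.2 tcp [ 0.6073 -0.321   0.0295] jaw 150.62 pitch 86.69 w 87.8 F [-0.2 -0.   0.9] j [-13.  32.  -6.  -4. -53. 166.]
units to go [-0.07  0.01 -0.31] turn -0.12
```

```bash
python3 -m handwheel '[[[-0.07,0,-0.2,0],[0,0,-0.1,0],[0,0,0,0]]]' 87.6
python3 st.py .6045 -.3205 150 .017
python3 -m handwheel '[[[-0.02,0,0,0],[0,0,0,0],[0,0,0,0],[0,0,0,0],[0,0,0,0]]]' 40 20
python3 st.py .6045 -.3205 150 .017
```

```text
time_s: 31.5
tcp_pos: [0.6059, -0.3215, 0.0193]
eef_rot: [133.5, 86.8, 104.2]
contact_force: [0.5, 0.7, -0.1]
gripper_width: 0.0873
t 31.5 tcp [ 0.6059 -0.3215  0.0193] jaw 150.66 pitch 86.82 w 87.3 F [ 0.5  0.7 -0.1] j [-13.  33.  -7.  -4. -51. 166.]
units to go [-0.04  0.03 -0.06] turn -0.13
time_s: 32.0
tcp_pos: [0.6057, -0.3218, 0.0212]
eef_rot: [131.6, 86.9, 102.3]
contact_force: [0.6, -1.2, -2.2]
gripper_width: 0.0602
t 32.0 tcp [ 0.6057 -0.3218  0.0212] jaw 150.67 pitch 86.88 w 60.2 F [ 0.6 -1.2 -2.2] j [-13.  33.  -7.  -4. -51. 166.]
units to go [-0.03  0.03 -0.1 ] turn -0.13
```

```bash
python3 -m handwheel '[[[0,0,0.4,0],[0,0,0.8,0],[0,0,0.9,0],[0,0,0.8,0],[-0.15,0.5,0.4,0],[-0.26,0.95,0.1,0],[-0.26,0.95,0,0],[-0.26,0.95,0,0]]]'
python3 st.py .4215 .3465 150 .15
python3 -m handwheel '[[[-0.26,0.95,0,0],[-0.26,0.95,0,0],[-0.26,0.95,0,0],[-0.26,0.95,0,0],[-0.26,0.95,0,0],[-0.26,0.95,0,0],[-0.26,0.95,0,0],[-0.26,0.95,0,0]]]'
python3 st.py .4215 .3465 150 .15
```

```text
time_s: 32.8
tcp_pos: [0.566, -0.1882, 0.1672]
eef_rot: [131.5, 86.9, 101.8]
contact_force: [-0.3, 0.3, -2.1]
gripper_width: 0.0595
t 32.8 tcp [ 0.566  -0.1882  0.1672] jaw 150.29 pitch 86.91 w 59.5 F [-0.3  0.3 -2.1] j [ -2.  17. -12.  -3. -62. 154.]
units to go [-3.61 13.37 -0.43] turn -0.06
time_s: 33.6
tcp_pos: [0.4777, 0.1269, 0.177]
eef_rot: [121.3, 86.8, 91.5]
contact_force: [-0.2, 1.3, -2.6]
gripper_width: 0.0604
t 33.6 tcp [0.4777 0.1269 0.177 ] jaw 150.25 pitch 86.8 w 60.4 F [-0.2  1.3 -2.6] j [ 35.   5. -25.  -3. -58. 116.]
units to go [-1.41  5.49 -0.67] turn -0.05
```

```bash
python3 -m handwheel '[[[-0.25,0.9,0,0],[-0.25,0.9,0,0],[-0.25,0.9,0,0],[-0.15,0.6,0,0],[-0.1,0.3,0,0],[0,0,0,0]]]'
python3 st.py .4215 .3465 150 .15; python3 wp.py w8
```

```text
time_s: 34.2
tcp_pos: [0.4335, 0.2809, 0.1839]
eef_rot: [116.1, 86.5, 86.7]
contact_force: [-0.1, -1.2, -3.1]
gripper_width: 0.0605
t 34.2 tcp [0.4335 0.2809 0.1839] jaw 150.6 pitch 86.46 w 60.5 F [-0.1 -1.2 -3.1] j [ 53.   6. -23.  -2. -57.  99.]
units to go [-0.3   1.64 -0.85] turn -0.12
```

View pics/w8.png

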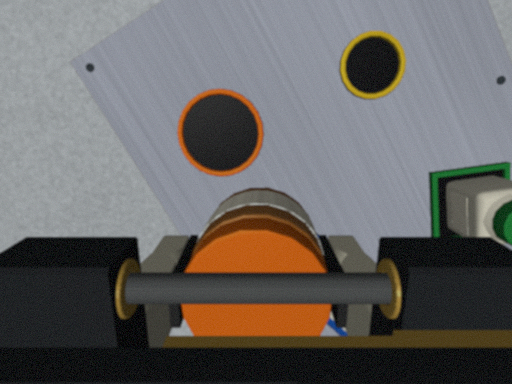

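Both round nests are fully visible: orange at (220,132), yellow at (372,65). I'll fit their positions.

```bash
python3 - <<'E'
from h import *
im=cv2.imread("pics/w8.png"); c=vision.get_calibration("wrist"); c["pose"]=np.load("pics/w8.npy")
for n,col,M,sd,p0 in [("n_small","yellow",cyl(.030,.006,.013),(372,65),(.577,.33)),("n_large","orange",cyl(.042,.006,.013),(220,132),(.422,.346))]:
    m,off=blobmask(im,sd,*C[col],half=60); x,s=fit(M,[(m,c,off)],p0); print(n,x.round(4),round(s,3))
E
```

```text
n_small [0.5745 0.329 ] 0.926
n_large [0.4214 0.3441] 0.948
```

```bash
python3 -m handwheel '[[[-0.15,0.8,-0.2,0],[-0.15,0.8,-0.6,0],[0,0,-0.8,0],[0,0,-0.8,0],[0,0,-0.6,0],[0,0,-0.2,0],[0,0,0,0]]]'
python3 st.py .4215 .346 150 .0302
```

```text
time_s: 34.95
tcp_pos: [0.4249, 0.3403, 0.0562]
eef_rot: [113.0, 86.3, 83.2]
contact_force: [0.1, -0.4, -2.3]
gripper_width: 0.0602
t 34.95 tcp [0.4249 0.3403 0.0562] jaw 150.21 pitch 86.28 w 60.2 F [ 0.1 -0.4 -2.3] j [ 58.  17. -29.  -2. -40.  94.]
units to go [-0.09  0.14 -0.65] turn -0.04
```

```bash
python3 -m handwheel '[[[-0.09,0.12,-0.2,0],[0,0,-0.2,0],[0,0,0,0]]]'
python3 st.py .4215 .346 150 .0302
python3 -c "
from h import *
for n in ('scene','side'): cv2.imwrite(f'pics/{n}4.png',vision.capture(n))
a=cv2.imread('pics/scene4.png')[100:180,280:370];b=cv2.imread('pics/side4.png')[75:155,180:270]
cv2.imwrite('pics/p4.png',np.hstack([cv2.resize(a,None,fx=4.4,fy=4.4,interpolation=2),cv2.resize(b,None,fx=4.4,fy=4.4,interpolation=2)]))"
```

```text
time_s: 35.25
tcp_pos: [0.4229, 0.3461, 0.0421]
eef_rot: [111.1, 86.1, 81.2]
contact_force: [-0.3, -0.3, -2.6]
gripper_width: 0.0599
t 35.25 tcp [0.4229 0.3461 0.0421] jaw 150.14 pitch 86.06 w 59.9 F [-0.3 -0.3 -2.6] j [ 59.  18. -30.  -2. -38.  93.]
units to go [-0.03 -0.   -0.3 ] turn -0.03
```

View pics/p4.png

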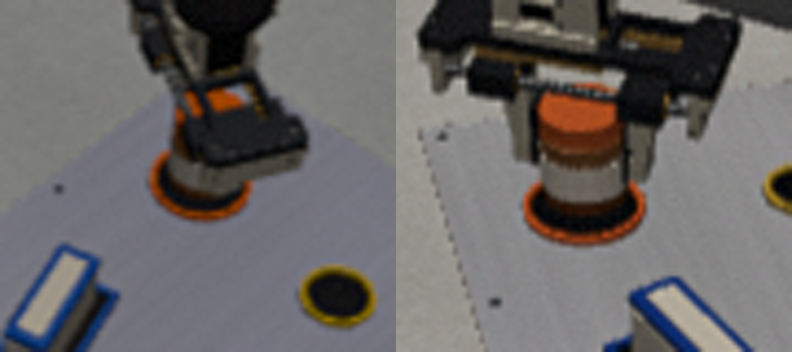

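The jar hangs over the orange nest, slightly high and centred. I'll lower it in small steps.

```bash
python3 -m handwheel '[[[-0.03,0,-0.12,0],[0,0,-0.1,0]]]'; python3 st.py .4215 .346 150 .0302;  python3 -m handwheel '[[[0,0,-0.05,0],[0,0,0,0]]]'; python3 st.py .4215 .346 150 .0302
```

```text
time_s: 35.55
tcp_pos: [0.4225, 0.3475, 0.0351]
eef_rot: [109.6, 85.9, 79.7]
contact_force: [-0.2, 0.4, -2.4]
gripper_width: 0.0601
t 35.55 tcp [0.4225 0.3475 0.0351] jaw 150.19 pitch 85.86 w 60.1 F [-0.2  0.4 -2.4] j [ 59.  19. -30.  -2. -37.  93.]
units to go [-0.03 -0.04 -0.12] turn -0.04
time_s: 35.75
tcp_pos: [0.4223, 0.3473, 0.0325]
eef_rot: [109.8, 85.9, 80.0]
contact_force: [-0.1, -0.2, -1.8]
gripper_width: 0.0599
t 35.75 tcp [0.4223 0.3473 0.0325] jaw 150.19 pitch 85.89 w 59.9 F [-0.1 -0.2 -1.8] j [ 59.  19. -31.  -2. -37.  93.]
units to go [-0.02 -0.03 -0.06] turn -0.04
```

```bash
python3 -m handwheel '[[[0,-0.03,-0.06,0],[0,0,-0.02,0]]]'; python3 st.py .4215 .346 150 .0302; python3 -c "
from h import *
for n in ('scene','side'): cv2.imwrite(f'pics/{n}5.png',vision.capture(n))
a=cv2.imread('pics/scene5.png')[115:165,300:360];b=cv2.imread('pics/side5.png')[90:140,195:255]
cv2.imwrite('pics/p5.png',np.hstack([cv2.resize(a,None,fx=6.5,fy=6.5,interpolation=2),cv2.resize(b,None,fx=6.5,fy=6.5,interpolation=2)]))"
```

```text
time_s: 35.95
tcp_pos: [0.4231, 0.3476, 0.0301]
eef_rot: [108.7, 85.7, 79.0]
contact_force: [-1.3, -0.0, 3.7]
gripper_width: 0.0598
t 35.95 tcp [0.4231 0.3476 0.0301] jaw 150.23 pitch 85.72 w 59.8 F [-1.3 -0.   3.7] j [ 59.  19. -31.  -2. -36.  93.]
units to go [-0.04 -0.04  0.  ] turn -0.05
```

View pics/p5.png

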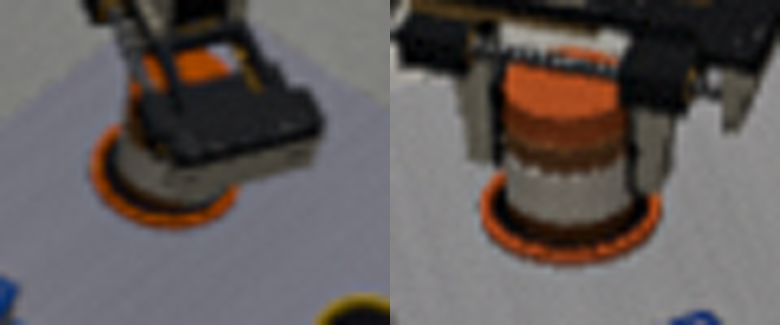

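The jar touches at the expected height, inside the rim. I'll release it.

```bash
python3 -m handwheel '[[[0,0,0,0],[0,0,0,0],[0,0,0,0],[0,0,0,0]]]' 84; python3 st.py
python3 -m handwheel '[[[0,0,0.5,0],[0,0,0.8,0],[0,0,0.9,0],[0,0,0.9,0],[0,0,0.9,0],[0,0,0,0]]]' 84; python3 st.py .432 -.334 150 .2; python3 wp.py w9
```

```text
time_s: 36.45
tcp_pos: [0.4229, 0.3466, 0.03]
eef_rot: [108.9, 85.8, 79.2]
contact_force: [0.4, 0.0, -0.9]
gripper_width: 0.0827
t 36.45 tcp [0.4229 0.3466 0.03  ] jaw 150.23 pitch 85.8 w 82.7 F [ 0.4  0.  -0.9] j [ 59.  19. -31.  -2. -36.  93.]
time_s: 37.05
tcp_pos: [0.4215, 0.3434, 0.1939]
eef_rot: [110.5, 86.2, 80.6]
contact_force: [0.3, 0.3, 0.2]
gripper_width: 0.084
t 37.05 tcp [0.4215 0.3434 0.1939] jaw 150.18 pitch 86.17 w 84.0 F [0.3 0.3 0.2] j [ 59.   8. -20.  -2. -58.  92.]
units to go [  0.26 -16.93   0.15] turn -0.04
```

View pics/w9.png

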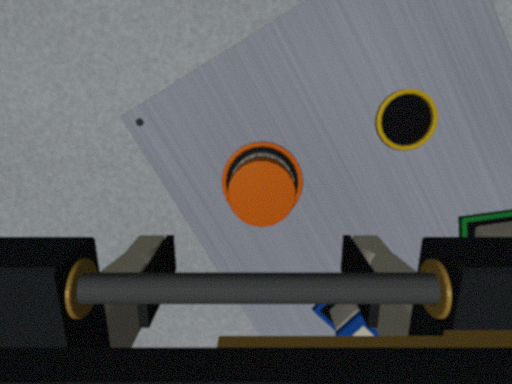

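The jar stands inside the orange rim at (262,190). The vial is next, with the path bowed outward a little.

```bash
python3 -m handwheel '[[[0.1,-0.6,0,0],[0.2,-0.97,0,-0.3],[0.2,-0.97,0,-0.3],[0.2,-0.97,0,-0.3],[0.2,-0.97,0,-0.3],[0.2,-0.97,0,-0.3],[0.2,-0.97,0,-0.3],[0,-0.97,0,-0.3]]]' 60
python3 -m handwheel '[[[0,-0.97,0,-0.3],[0,-0.97,0,-0.3],[-0.2,-0.97,0,-0.3],[-0.2,-0.97,0,-0.3],[-0.2,-0.97,0,0],[-0.2,-0.97,0,0],[-0.2,-0.97,0,0],[-0.1,-0.97,0,0]]]' 60
python3 st.py .432 -.334 135 .2
```

```text
time_s: 37.9
tcp_pos: [0.4686, 0.0381, 0.1832]
eef_rot: [120.1, 86.7, 79.7]
contact_force: [0.9, -0.1, 0.2]
gripper_width: 0.0597
time_s: 38.7
tcp_pos: [0.4157, -0.2845, 0.1742]
eef_rot: [133.2, 86.7, 86.5]
contact_force: [0.5, 0.1, 0.9]
gripper_width: 0.0599
t 38.7 tcp [ 0.4157 -0.2845  0.1742] jaw 133.24 pitch 86.73 w 59.9 F [0.5 0.1 0.9] j [-15.   8. -22.  -4. -61. 150.]
units to go [ 0.41 -1.24  0.64] turn 0.35
```

```bash
python3 -m handwheel '[[[0.3,-0.6,0,0],[0.1,-0.2,0,0],[0,0,0,0]]]' 60
python3 st.py .432 -.334 135 .2; python3 wp.py w10
python3 - <<'E'
from h import *
im=cv2.imread("pics/w10.png"); c=vision.get_calibration("wrist"); c["pose"]=np.load("pics/w10.npy")
g=proj([[.432,-.334,.055]],c)[0].astype(int); print(g)
m,off=blobmask(im,tuple(int(v) for v in g),*C["yellow"],half=60); x,s=fit(cyl(.017,.044,.06),[(m,c,off)],(.432,-.334)); print(x.round(4),round(s,3))
E
```

```text
time_s: 39.0
tcp_pos: [0.4284, -0.3213, 0.1699]
eef_rot: [139.6, 86.6, 92.4]
contact_force: [0.3, 0.4, -0.3]
gripper_width: 0.0602
t 39.0 tcp [ 0.4284 -0.3213  0.1699] jaw 132.85 pitch 86.6 w 60.2 F [ 0.3  0.4 -0.3] j [-18.  11. -18.  -4. -61. 153.]
units to go [ 0.09 -0.32  0.75] turn 0.43
[277 202]
[ 0.431  -0.3345] 0.905
```

View pics/w10.png

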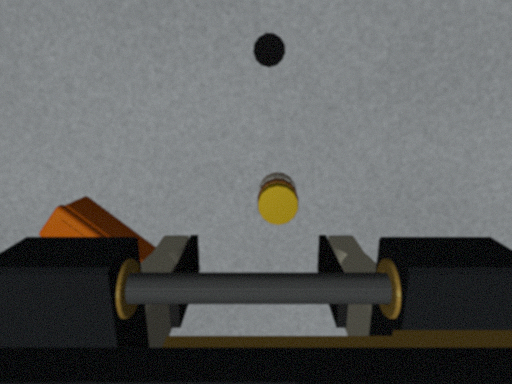

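The yellow-capped vial is at (278,203), between the open fingers. The orange box corner at (150,250) is about 0.1 m away, so it is clear.

```bash
python3 -m handwheel '[[[0.08,-0.28,0,0],[0,0,-0.7,0],[0,0,-0.8,0],[0,0,-0.7,0],[0,0,0,0]]]' 60
python3 st.py .4315 -.333 133 .013
```

```text
time_s: 39.55
tcp_pos: [0.4324, -0.3292, 0.0804]
eef_rot: [137.0, 86.6, 90.2]
contact_force: [-0.7, 0.2, 0.1]
gripper_width: 0.0601
t 39.55 tcp [ 0.4324 -0.3292  0.0804] jaw 133.21 pitch 86.63 w 60.1 F [-0.7  0.2  0.1] j [-19.  18. -23.  -4. -50. 155.]
units to go [-0.02 -0.1  -1.69] turn -0.04
```

```bash
python3 -m handwheel '[[[-0.03,-0.1,-0.4,0],[0,0,-0.6,0],[0,0,-0.4,0],[0,0,-0.1,0],[0,0,0,0]]]' 60
python3 st.py .4315 -.333 133 .013
```

```text
time_s: 40.05
tcp_pos: [0.4353, -0.3328, 0.0251]
eef_rot: [131.6, 86.8, 85.2]
contact_force: [0.6, -0.7, -0.0]
gripper_width: 0.06
t 40.05 tcp [ 0.4353 -0.3328  0.0251] jaw 133.61 pitch 86.82 w 60.0 F [ 0.6 -0.7 -0. ] j [-19.  22. -26.  -5. -43. 156.]
units to go [-0.1  -0.01 -0.3 ] turn -0.12
```

```bash
python3 -m handwheel '[[[-0.1,0,-0.2,0],[0,0,-0.12,0],[0,0,0,0]]]' 60
python3 st.py .4315 -.333 133 .013
python3 -m handwheel '[[[-0.02,0,0,0],[0,0,0,0],[0,0,0,0],[0,0,0,0],[0,0,0,0]]]' 15 15
python3 st.py .4315 -.333 133 .013
```

```text
time_s: 40.35
tcp_pos: [0.433, -0.3331, 0.0145]
eef_rot: [126.9, 86.9, 80.6]
contact_force: [0.4, -0.2, -0.2]
gripper_width: 0.0602
t 40.35 tcp [ 0.433  -0.3331  0.0145] jaw 133.7 pitch 86.89 w 60.2 F [ 0.4 -0.2 -0.2] j [-19.  23. -27.  -5. -41. 157.]
units to go [-0.04  0.   -0.04] turn -0.14
time_s: 40.85
tcp_pos: [0.4325, -0.3335, 0.0156]
eef_rot: [125.5, 86.9, 79.2]
contact_force: [0.8, 0.2, -1.7]
gripper_width: 0.0356
t 40.85 tcp [ 0.4325 -0.3335  0.0156] jaw 133.69 pitch 86.91 w 35.6 F [ 0.8  0.2 -1.7] j [-19.  23. -27.  -5. -41. 157.]
units to go [-0.02  0.01 -0.06] turn -0.14
```

```bash
python3 -m handwheel '[[[0,0,0.4,0],[0,0,0.8,0],[0,0,0.9,0],[0,0,0.9,0],[0.1,0.5,0.6,0],[0.2,0.95,0.1,0],[0.2,0.95,0,0],[0.2,0.95,0,0]]]'
python3 -m handwheel '[[[0.2,0.95,0,0],[0.2,0.95,0,0],[0.2,0.95,0,0],[0.2,0.95,0,0],[0.2,0.95,0,0],[0.2,0.95,0,0],[0.2,0.95,0,0],[0.2,0.95,0,0]]]'
python3 st.py .5755 .331 135 .17
```

```text
time_s: 41.65
tcp_pos: [0.4584, -0.1983, 0.1684]
eef_rot: [128.1, 86.8, 81.3]
contact_force: [1.0, 0.1, -0.3]
gripper_width: 0.0356
time_s: 42.45
tcp_pos: [0.5221, 0.1187, 0.1699]
eef_rot: [125.1, 86.7, 78.3]
contact_force: [0.2, -0.7, -0.5]
gripper_width: 0.0358
t 42.45 tcp [0.5221 0.1187 0.1699] jaw 133.22 pitch 86.73 w 35.8 F [ 0.2 -0.7 -0.5] j [ 32.   9. -21.  -3. -57. 103.]
units to go [1.33 5.31 0.  ] turn 0.36
```

```bash
python3 -m handwheel '[[[0.25,0.9,0,0],[0.25,0.9,0,0],[0.25,0.9,0,0],[0.2,0.6,0,0],[0.1,0.3,0,0],[0,0,0,0]]]'
python3 st.py .5755 .331 135 .17; python3 wp.py w11
python3 - <<'E'
from h import *
im=cv2.imread("pics/w11.png"); c=vision.get_calibration("wrist"); c["pose"]=np.load("pics/w11.npy")
g=proj([[.5755,.33,.013]],c)[0].astype(int); print(g)
m,off=blobmask(im,tuple(int(v) for v in g),*C["yellow"],half=60); x,s=fit(cyl(.03,.006,.013),[(m,c,off)],(.5755,.33)); print(x.round(4),round(s,3))
E
```

```text
time_s: 43.05
tcp_pos: [0.5643, 0.2735, 0.1686]
eef_rot: [126.0, 86.8, 79.5]
contact_force: [-0.4, -0.0, -1.7]
gripper_width: 0.0359
t 43.05 tcp [0.5643 0.2735 0.1686] jaw 133.51 pitch 86.77 w 35.9 F [-0.4 -0.  -1.7] j [ 42.  17. -11.  -2. -59.  92.]
units to go [0.28 1.44 0.03] turn 0.3
[227 135]
[0.5751 0.3288] 0.938
```

View pics/w11.png

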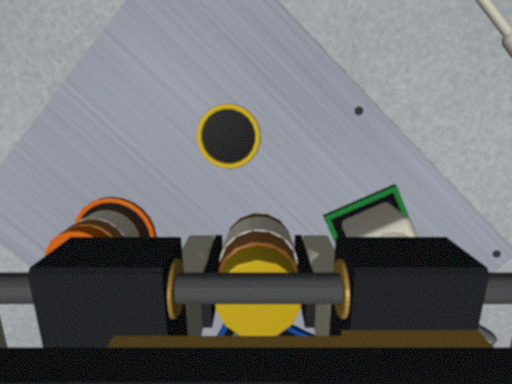

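The yellow nest is at (229,136), measured at (0.575, 0.329). The vial is held upright at (258,265).

```bash
python3 -m handwheel '[[[0.14,0.7,-0.2,0],[0.14,0.65,-0.5,0],[0,0,-0.8,0],[0,0,-0.8,0],[0,0,-0.5,0],[0,0,0,0],[0,0,0,0]]]'
python3 st.py .5755 .3303 133 .0246
```

```text
time_s: 43.8
tcp_pos: [0.5749, 0.3199, 0.0563]
eef_rot: [125.2, 86.7, 78.3]
contact_force: [0.6, 1.1, -0.1]
gripper_width: 0.0357
t 43.8 tcp [0.5749 0.3199 0.0563] jaw 133.11 pitch 86.71 w 35.7 F [ 0.6  1.1 -0.1] j [ 45.  26. -14.  -2. -47.  90.]
units to go [ 0.02  0.26 -0.79] turn -0.02
```

```bash
python3 -m handwheel '[[[0,0.2,-0.2,0],[0,0,-0.2,0],[0,0,0,0]]]'
python3 st.py .5755 .3303 133 .0246
python3 -m handwheel '[[[0,-0.03,-0.15,0],[0,0,-0.05,0],[0,0,0,0]]]'
python3 st.py .5755 .3303 133 .0246
python3 -c "
from h import *
for n in ('scene','side'): cv2.imwrite(f'pics/{n}6.png',vision.capture(n))
a=cv2.imread('pics/scene6.png')[135:195,320:390];b=cv2.imread('pics/side6.png')[80:140,240:310]
cv2.imwrite('pics/p6.png',np.hstack([cv2.resize(a,None,fx=5.6,fy=5.6,interpolation=2),cv2.resize(b,None,fx=5.6,fy=5.6,interpolation=2)]))"
```

```text
time_s: 44.1
tcp_pos: [0.5765, 0.3287, 0.043]
eef_rot: [122.3, 86.5, 75.4]
contact_force: [0.1, -1.9, -1.2]
gripper_width: 0.0353
t 44.1 tcp [0.5765 0.3287 0.043 ] jaw 133.06 pitch 86.46 w 35.3 F [ 0.1 -1.9 -1.2] j [ 45.  27. -14.  -2. -46.  89.]
units to go [-0.02  0.04 -0.46] turn -0.01
time_s: 44.4
tcp_pos: [0.5769, 0.3279, 0.0355]
eef_rot: [121.4, 86.4, 74.5]
contact_force: [-0.0, -0.3, -0.3]
gripper_width: 0.0356
t 44.4 tcp [0.5769 0.3279 0.0355] jaw 133.09 pitch 86.38 w 35.6 F [-0.  -0.3 -0.3] j [ 45.  28. -14.  -3. -45.  89.]
units to go [-0.04  0.06 -0.27] turn -0.02
```

View pics/p6.png

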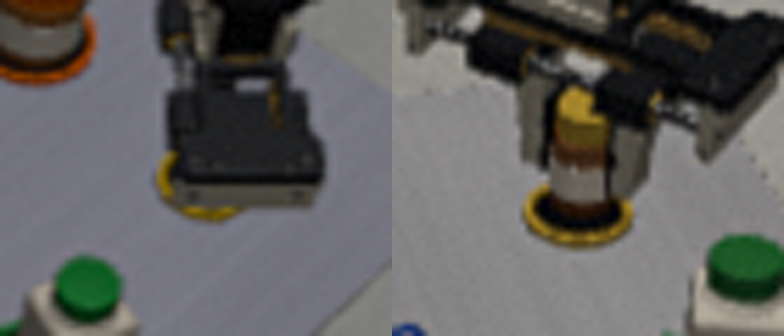

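The vial hangs over the yellow nest about 11 mm up. I'll keep lowering it.

```bash
python3 -m handwheel '[[[-0.03,0.06,-0.12,0],[0,0,-0.08,0]]]'
python3 st.py .5755 .3303 133 .0246
python3 -m handwheel '[[[0,0,-0.05,0],[0,0,0,0]]]'
python3 st.py .5755 .3303 133 .0246
```

```text
time_s: 44.7
tcp_pos: [0.5761, 0.3308, 0.0279]
eef_rot: [120.7, 86.3, 73.8]
contact_force: [0.1, 0.2, -0.6]
gripper_width: 0.0356
t 44.7 tcp [0.5761 0.3308 0.0279] jaw 133.09 pitch 86.31 w 35.6 F [ 0.1  0.2 -0.6] j [ 46.  28. -15.  -3. -44.  89.]
units to go [-0.01 -0.01 -0.08] turn -0.02
time_s: 44.9
tcp_pos: [0.5757, 0.3307, 0.025]
eef_rot: [121.2, 86.4, 74.3]
contact_force: [0.8, 0.4, -0.4]
gripper_width: 0.0355
t 44.9 tcp [0.5757 0.3307 0.025 ] jaw 133.09 pitch 86.36 w 35.5 F [ 0.8  0.4 -0.4] j [ 46.  29. -15.  -3. -43.  89.]
units to go [-0.01 -0.01 -0.01] turn -0.02
```

```bash
python3 -m handwheel '[[[0,0,-0.03,0],[0,0,0,0]]]'
python3 st.py .5755 .3303 133 .0246; python3 -c "
from h import *
b=vision.capture('side')[80:140,240:310]
cv2.imwrite('pics/p7.png',cv2.resize(b,None,fx=8,fy=8,interpolation=2))"
```

```text
time_s: 45.1
tcp_pos: [0.5761, 0.3311, 0.0247]
eef_rot: [120.5, 86.3, 73.6]
contact_force: [0.6, 0.4, -0.8]
gripper_width: 0.0357
t 45.1 tcp [0.5761 0.3311 0.0247] jaw 133.13 pitch 86.32 w 35.7 F [ 0.6  0.4 -0.8] j [ 46.  29. -15.  -3. -43.  89.]
units to go [-0.02 -0.02 -0.  ] turn -0.03
```

View pics/p7.png

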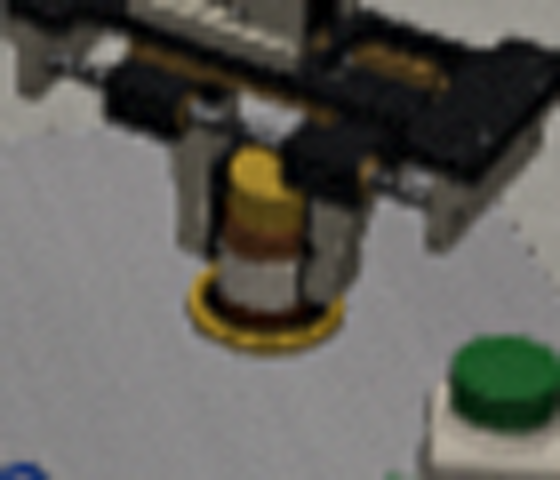

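```bash
python3 -m handwheel '[[[0,0,-0.04,0],[0,0,0,0]]]'; python3 st.py .5755 .3303 133 .0246
```

```text
time_s: 45.35
tcp_pos: [0.5767, 0.3317, 0.0247]
eef_rot: [119.5, 86.2, 72.6]
contact_force: [-0.0, -0.2, -0.3]
gripper_width: 0.0356
t 45.35 tcp [0.5767 0.3317 0.0247] jaw 133.16 pitch 86.23 w 35.6 F [-0.  -0.2 -0.3] j [ 46.  29. -15.  -3. -43.  89.]
units to go [-0.03 -0.04 -0.  ] turn -0.03
```

```bash
python3 -m handwheel '[[[-0.02,-0.03,-0.08,0]]]'; python3 st.py .5755 .3303 133 .0246
```

```text
time_s: 45.45
tcp_pos: [0.5771, 0.3322, 0.0237]
eef_rot: [117.6, 86.0, 70.8]
contact_force: [-8.1, 2.8, 22.3]
gripper_width: 0.0355
t 45.45 tcp [0.5771 0.3322 0.0237] jaw 133.22 pitch 86.02 w 35.5 F [-8.1  2.8 22.3] j [ 46.  29. -15.  -2. -43.  89.]
units to go [-0.04 -0.05  0.02] turn -0.04
```

```bash
python3 -m handwheel '[[[-0.02,-0.03,0.02,0]]]'; python3 st.py; python3 -m handwheel '[[[0,0,0,0],[0,0,0,0],[0,0,0,0],[0,0,0,0]]]' 58;python3 st.py
python3 -m handwheel '[[[0,0,0.5,0],[0,0,0.8,0],[0,0,0.9,0],[0,0,0.9,0],[0,0,0.9,0],[0,0,0,0]]]'; python3 st.py; python3 wp.py w12
```

```text
time_s: 45.55
tcp_pos: [0.5767, 0.3317, 0.025]
eef_rot: [117.0, 85.9, 70.2]
contact_force: [0.2, 0.5, -1.0]
gripper_width: 0.0357
t 45.55 tcp [0.5767 0.3317 0.025 ] jaw 133.24 pitch 85.93 w 35.7 F [ 0.2  0.5 -1. ] j [ 46.  28. -15.  -2. -43.  89.]
time_s: 45.95
tcp_pos: [0.5765, 0.3312, 0.0242]
eef_rot: [117.3, 86.0, 70.5]
contact_force: [-0.4, -0.5, -1.1]
gripper_width: 0.0571
t 45.95 tcp [0.5765 0.3312 0.0242] jaw 133.22 pitch 85.97 w 57.1 F [-0.4 -0.5 -1.1] j [ 46.  28. -15.  -3. -43.  89.]
time_s: 46.55
tcp_pos: [0.5747, 0.3285, 0.1864]
eef_rot: [119.9, 86.4, 73.1]
contact_force: [1.1, -0.1, 0.3]
gripper_width: 0.0581
t 46.55 tcp [0.5747 0.3285 0.1864] jaw 133.15 pitch 86.37 w 58.1 F [ 1.1 -0.1  0.3] j [ 46.  19.  -6.  -2. -62.  88.]
```

View pics/w12.png

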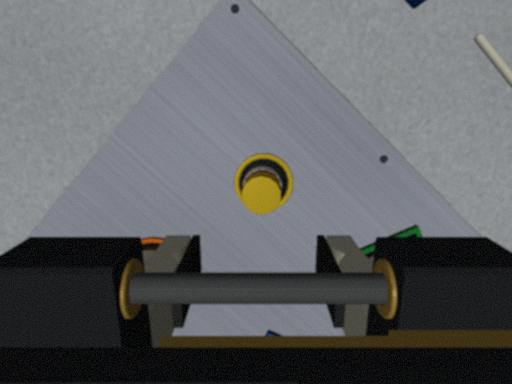

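The vial stands inside the yellow rim at (262,188). I'll move the arm clear for a full check.

```bash
python3 -m handwheel '[[[0,0,0.8,0],[-0.7,0.4,0.5,0],[-0.9,0.6,0,0],[-0.9,0.6,0,0],[-0.9,0.6,0,0],[-0.9,0.6,0,0],[-0.9,0.6,0,0],[-0.6,0.3,0,0]]]'; python3 st.py
python3 -c "
from h import *
I={n:vision.capture(n) for n in('scene','side')}
K={n:vision.get_calibration(n) for n in I}
for n in I: cv2.imwrite(f'pics/{n}9.png',I[n])
a=I['scene'][105:250,225:415];b=I['side'][75:220,175:365]
cv2.imwrite('pics/p9.png',cv2.resize(np.vstack([a,b]),None,fx=2.06*2,fy=2.06,interpolation=2) if 0 else np.hstack([cv2.resize(a,None,fx=2.1,fy=2.1,interpolation=2),cv2.resize(b,None,fx=2.1,fy=2.1,interpolation=2)]))
J=[('jar','orange',cyl(.029,.061,.077),(.4215,.345)),('vial','yellow',cyl(.017,.053,.069),(.5755,.33)),('bottle','green',cyl(.019,.073,.089),(.605,.164)),('trough','blue',box(.036,.1,.053,.059),(.445,.142))]
for n,c,M,p in J:
    for k in I:
        g=tuple(int(v) for v in proj([[*p,M[:,2].mean()]],K[k])[0]); 
        try:
            m,off=blobmask(I[k],g,*C[c],half=25); x,s=fit(M,[(m,K[k],off)],p,n=='trough'); print(n,k,x[:2].round(4),np.degrees(x[2:]).round(1),round(s,3))
        except Exception as e: print(n,k,e)
"
```

```text
time_s: 47.4
tcp_pos: [0.3331, 0.4745, 0.2261]
eef_rot: [130.5, 87.2, 83.1]
contact_force: [-0.0, -0.2, 0.6]
gripper_width: 0.0576
t 47.4 tcp [0.3331 0.4745 0.2261] jaw 132.58 pitch 87.2 w 57.6 F [-0.  -0.2  0.6] j [ 74.  10. -13.  -0. -64.  59.]
jar scene [0.4255 0.3419] [] 0.934
jar side [0.4229 0.3416] [] 0.942
vial scene [0.5758 0.3284] [] 0.835
vial side [0.5769 0.3328] [] 0.816
bottle scene [0.6041 0.1671] [] 0.767
bottle side [0.6075 0.1696] [] 0.784
trough scene [0.4461 0.1398] [199.2] 0.905
trough side [0.4447 0.1406] [195.1] 0.892
```

View pics/p9.png

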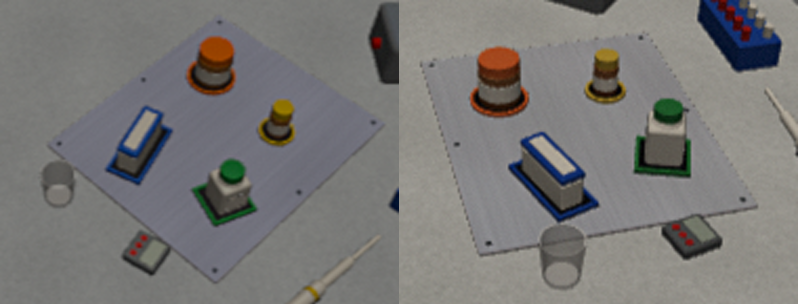

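View pics/scene9.png

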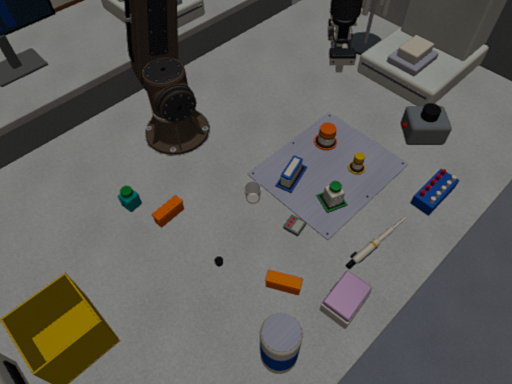

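```bash
python3 -c "
import cv2,numpy as np
s=cv2.imread('pics/side9.png');c=cv2.imread('pics/scene9.png')
f=lambda i,x,y:cv2.resize(i[y:y+46,x:x+60],None,fx=6.5,fy=6.5,interpolation=2)
cv2.imwrite('pics/p10.png',np.vstack([np.hstack([f(s,270,115),f(s,195,92)]),np.hstack([f(c,305,175),f(c,265,145)])]))"
```

```text
(no output)
```

View pics/p10.png

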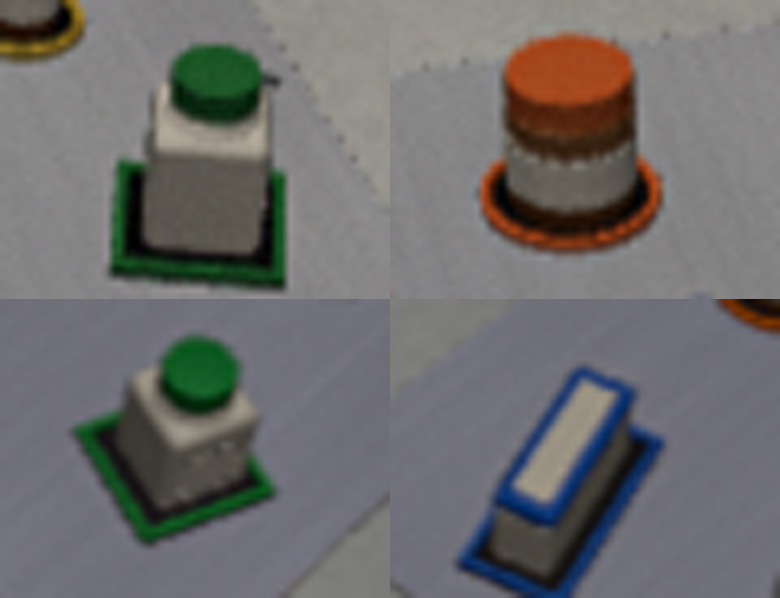

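The bottle, jar and trough stand flat with black floor showing inside each rim. The arm touches nothing, so I'm handing in.

```bash
python3 -c "
from plant import close_job
print(close_job())"
```

```text
the job is handed in; nothing more can be done
None
```

I placed the trough, the square bottle, the large jar and the small vial, in that order, each in the nest of its shape and colour. I handed the job in at about 47 s of robot time.

**Final checks:** the last pictures show all four upright inside their rims. The beaker, timer, stopper and look-alikes appear where they were. The arm ended well clear, touching nothing. I made these checks by eye and with cap and lid fits against the nest positions.

**What disagreed or went less well:**
- **Position fits:** the two fixed cameras disagree by about 1 to 4 mm. The jar and bottle fits lie up to about 5 mm from the nest centres, inside the 7 mm play.
- **Tool lean:** the tool leaned up to 4–5° from vertical because each move row starts from the measured pose. A half turn of the tool did not cure it, and the bottle, jar and vial were gripped with a lean of about 3–3.5°.
- **Contact force:** the wrist read about 15 N when the bottle touched down and 22 N when the vial did. The jar touched at about 4 N and the trough at almost nothing. I saw no reading above 22 N.

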